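Pass a handle block through the width gauge

ROBOT

A 7-joint arm with a two-finger parallel gripper is mounted at the origin on a cart in front of the work surface, level with it; the furniture and walls round the work are solid. World frame = base frame: x ahead of the robot, y to its left, z up, the work surface at z = 0. Lengths are in m, angles in rad, forces in N, time in s.
With the tool pointing down it reaches from about 0.425 to 1.025 m from the base axis. Payload 3.6 kg.
Tool frame: the origin (TCP) lies midway between the tips of the shut fingers; the grasp point (between the pads) lies ctrl.grasp_offset behind it (ctrl.grasp_offset is the distance from the TCP to the grasp point, in m); y points along the fingers, x is the direction in which the jaws open and shut, and the axes are right-handed (so a half turn about y gives the same grasp; the last joint's range is limited). The gripper opens to 85 mm and grips with 20 to 120 N. Pads are 22 mm wide; open, the fingers measure 114 mm over their backs; the gripper's body (76 mm by 85 mm) begins 54 mm behind the grasp point. The pads swing forward as they close: fully open they stand 13 mm farther back than shut.
Start: joints at [-1.312, 0.591, 0.048, 1.609, -0.033, 0.943, -0.034], TCP at [0.25, 0.681, 0.21] pointing down, gripper open.
Joint ranges: [-2.69, 2.69], [-0.47, 2.24], [-1.27, 1.36], [0.19, 2.51], [-1.53, 4.68], [0.08, 2.07], [-3.09, 3.09]. Speed limits (rad/s): [2.57, 2.57, 3.14, 3.14, 3.14, 3.14, 3.14].

INTERFACE

Orientations are given as a unit quaternion [w, x, y, z].
In Python, from workcell import ctrl gives the robot as it stands.
- The arm moves only by the shell command python3 -m crank 'ROWS' [FORCE]. ROWS is JSON, a list of rows, each an object of numbers: "hand": the opening, from 0 (shut) to 1 (fully open); "dx", "dy", "dz": the shift along the tool's x, y, z in mm; "twist": the turn about the tool's y in rad. In form: [{"hand": .., "dx": .., "dy": .., "dz": .., "twist": ..}, ...]. A call has 1 to 20 rows; each row shifts and turns the commanded pose from where the row before left it, along the tool's axes as they then stand; what a row does not reach is not made up. A row lasts 1/12 s, in which the tool goes at most 41.7 mm and 7.16 degrees, less where a joint would pass 70% of its speed; a pose out of reach is approached as far as the arm can. A call with a gripper value outside its range is refused whole. The fingers move at their own pace and stop on an object; FORCE is the grip in N (left out, the last holds). Time passes only in rows, so rows that do not move let the fingers close. It gives the time, the measured TCP pose, the force and the opening at its end, in the units of the state.
- ctrl.get_state(): the state, without advancing time (a new reading comes with each control period).
- ctrl.grab_frame(name): name is "side" or "top" or "wrist"; returns a dict with "image" (420x560x3 uint8, red, green, blue), "fovy" (degrees; the focal length in pixels is half the picture's height over the tangent of half this angle, whatever the lens; pixels are square), "cx", "cy" (the principal point, pixels), "dist" ([k1, k2, p1, p2, k3] as OpenCV has them; the pictures are not rectified), "eye" and "attitude" of the camera in the world. Camera axes: x right, y down, z forward; pixel columns grow to the right and rows downward; lengths in m; the calibration is good to about 2 mm. A picture is of the moment at which its call begins. There is no depth.
- ctrl.sign_off(): hands the job in, once; it reports no verdict.
Trained networks look in the newest picture that a camera, given by its name, has taken for a name from the list of things; names that differ only in an ending like _2 or _b are one class to them, and where a whole thing is asked for, a point or a joint stands for the part that bears it (a point fixed in the world has none). Each returns a list of dicts, best first, with "p" (0 to 1); they miss things now and then, are a little off and sometimes report something else, mostly with a low value. They report only what shows in the picture. A call takes as long as a camera call.
- ctrl.look_for(camera, thing): "extent" ([centre column, centre row, width, height] in pixels, round what is visible of it).
- ctrl.trace(camera, thing): "region" (420x560 bool, what is visible of it) and "extent" ([centre column, centre row, width, height] in pixels, round what is visible of it).
The state is a dict: "time_s": time; "joint_positions": joint angles; "qd": joint speeds; "joint_torque": joint torques, N m; "ee_pos": TCP position; "tool_rot": TCP orientation; "force": force on the tool from outside, world axes, zero at the start; "torque": the same for the moment, N m; "finger_gap": finger opening in m.
Only numpy, scipy, OpenCV 4.12 (cv2) and the standard library are available. Lean on these libraries where they do the work, as an engineer would, in place of code of your own. Each camera call takes 0.05 s, during which the arm holds its last target.

TASK

Check the width of the wooden handle block lying in front of the steel gauge: push it along the bench, without gripping or lifting it, endwise between the gauge's two cheeks and right through, entering on the robot's right-hand side. Leave it lying flat wholly clear of the far (left) side, not more than a hand's breadth beyond the gauge, and leave the pencil, the tape roll and the bottle where they are.

Things in the scene. Friction and masses are not known exactly. Their poses are not given: they have to be found in the camera images.
- blank: Loose brown hardwood block, oblong, 50 (x) x 100 (y) x 32 (z) mm, 0.09 to 0.18 kg, lying flat to the right of the gauge, askew and off the line of its passage; the only thick block near the gauge. Origin: centre of its underside; y along its length. Slides under a push of under 2 N and stops when the push stops.
- gauge: Fixed gauge: two steel cheeks with a straight 54 mm passage between, open above, bench as floor. Cheeks 18 mm thick, 44 long, 22 high, half-round ends (radius 9) lead the block in; screwed feet 4 mm high reach x = -68 and +68. Origin: middle of the passage, at bench height; y along the passage in the pushing direction (robot's left), x across; cheek faces at x = -27 and +27, ends at y = -22 and +22 mm.
- pencil: Loose red carpenter's pencil, 10 x 171 x 8 mm, lying along the side of the gauge away from the robot (its +x side); to be left alone. Origin: centre of its underside, y along it.
- tape_roll: Loose roll of masking tape lying flat, 91 mm across, 24 mm high, on the robot's side of the gauge (its -x side); to be left alone. Origin: centre of its underside.
- oil_bottle: Loose small upright plastic bottle with a nozzle, 45 mm across, 120 mm high, on the robot's side of the gauge, to the left of the tape roll; to be left alone. Origin: centre of its underside.

How it is judged:
By the outcome, as a careful person would: the job done as asked, in the order asked, and still so for the second after the job is handed in, with the robot touching nothing.
It also fails if it takes over 70 s, if anything falls off the work surface, if the arm or the gripper's body presses on something with over 40 N, if the wrist force passes 120 N, or if a joint passes its speed limit or range.

## Working session

There is one attempt and no reset: what is moved stays moved. The work goes in short steps, Python scripts to look and compute and a shell command to move; the robot and the scene stay as the last step left them, time stands still between calls to the robot, and variables do not carry over. Pictures are saved under pics/ and viewed, and the job is handed in when it is done.

```bash
ls; mkdir -p pics
python3 - <<'E'
from workcell import ctrl
import cv2
s=ctrl.get_state(); print(s['time_s'],s['ee_pos'],s['tool_rot'],s['finger_gap'],s['force'],ctrl.grasp_offset)
for n in('top','side'):
    f=ctrl.grab_frame(n); cv2.imwrite(f'pics/{n}0.png',f['image'][:,:,::-1])
    print(n,{k:v for k,v in f.items() if k!='image'})
    for t in('blank','gauge','pencil','tape_roll','oil_bottle'):
        print(t,[(r['extent'],r['p']) for r in ctrl.look_for(n,t)[:2]])
E
```

```text
pics
0.0 [0.24954981 0.67975822 0.20903161] [-0.57926706  0.58026864  0.40418826 -0.40542549] 0.08528902142333186 [0.12858422 0.50110649 0.26869754] 0.0187
top {'fovy': 43.87763550119431, 'cx': 280.418929109767, 'cy': 208.34431922339394, 'dist': array([-0.01144717,  0.        ,  0.        ,  0.        ,  0.        ]), 'eye': array([ 0.41123062, -0.09697897,  1.1509919 ]), 'attitude': array([ 0.02914885, -0.69707467,  0.71588371, -0.02734512])}
blank [([375.7, 186.8, 50.8, 33.4], 0.72)]
gauge [([305.0, 189.9, 21.3, 64.1], 0.76)]
pencil [([291.0, 142.3, 68.0, 12.3], 0.55)]
tape_roll [([290.4, 243.2, 41.0, 45.3], 0.56)]
oil_bottle [([237.8, 236.6, 24.7, 22.0], 0.67)]
side {'fovy': 52.5170160368026, 'cx': 275.57086375472, 'cy': 211.9058759381899, 'dist': array([-0.01342715,  0.        ,  0.        ,  0.        ,  0.        ]), 'eye': array([0.20723112, 0.53084239, 0.62312933]), 'attitude': array([ 0.10458421, -0.2158702 ,  0.88106364, -0.40766292])}
blank [([313.5, 168.6, 26.3, 37.4], 0.77)]
gauge [([286.9, 203.7, 57.9, 28.8], 0.6)]
pencil []
tape_roll [([327.8, 228.0, 45.1, 41.2], 0.93)]
oil_bottle [([298.1, 245.3, 20.6, 59.0], 0.87)]
```

View pics/top0.png

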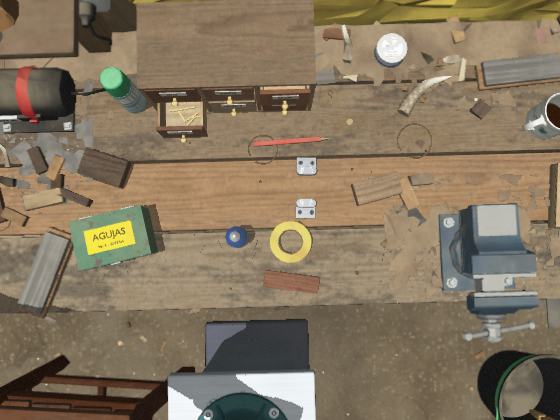

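View pics/side0.png

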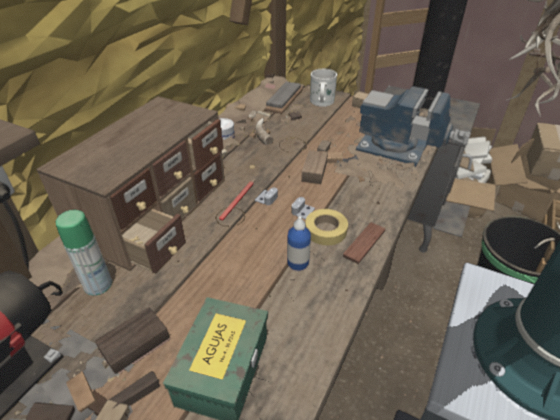

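The top view shows the blank at about (376,188), slightly rotated, with thin scraps at about (410,195). The gauge cheeks are at (306,165) and (306,208), the pencil at (290,142), the tape at (290,242) and the bottle at (237,237). Next I'll zoom in and measure.

```bash
cat > h.py <<'E'
from workcell import ctrl
import numpy as np, cv2
from scipy.spatial.transform import Rotation as R
def rot(q): return R.from_quat([q[1],q[2],q[3],q[0]]).as_matrix()
def K(f):
    h=f['image'].shape[0]; fl=h/2/np.tan(np.radians(f['fovy'])/2)
    return np.array([[fl,0,f['cx']],[0,fl,f['cy']],[0,0,1]])
def ray2z(f,uv,z):
    uv=np.array(uv,float).reshape(-1,1,2)
    n=cv2.undistortPoints(uv,K(f),f['dist']).reshape(-1,2)
    d=np.c_[n,np.ones(len(n))]@rot(f['attitude']).T
    return f['eye']+d*((z-f['eye'][2])/d[:,2])[:,None]
def proj(f,P):
    P=np.array(P,float).reshape(-1,3); Rm=rot(f['attitude'])
    rv=cv2.Rodrigues(Rm.T)[0]; t=-Rm.T@f['eye']
    return cv2.projectPoints(P,rv,t,K(f),f['dist'])[0].reshape(-1,2)
def crop(f,c,w,h,s,name):
    x,y=int(c[0]-w/2),int(c[1]-h/2)
    im=f['image'][max(y,0):y+h,max(x,0):x+w,::-1]
    cv2.imwrite(name,cv2.resize(im,None,fx=s,fy=s,interpolation=cv2.INTER_CUBIC)); print(name,'origin',x,y,'scale',s)
E
python3 - <<'E'
from h import *
f=ctrl.grab_frame('top'); crop(f,(330,190),200,140,4,'pics/top1.png')
for t in('blank','gauge','pencil','tape_roll','oil_bottle'):
    r=ctrl.trace('top',t)
    if r:
        m=r[0]['region'].astype(np.uint8); c=max(cv2.findContours(m,0,2)[0],key=cv2.contourArea)
        z={'blank':.032,'gauge':.01,'pencil':.008,'tape_roll':.024,'oil_bottle':.1}[t]
        b=cv2.boxPoints(cv2.minAreaRect(c)); print(t,r[0]['p'],np.round(b,1).tolist(),np.round(ray2z(f,b,z)[:,:2]*1000).tolist())
f=ctrl.grab_frame('side'); crop(f,(300,190),160,120,5,'pics/side1.png')
E
```

```text
pics/top1.png origin 230 120 scale 4
blank 0.94 [[348.3999938964844, 182.6999969482422], [397.3999938964844, 169.60000610351562], [403.79998779296875, 193.3000030517578], [354.79998779296875, 206.39999389648438]] [[553.0, -244.0], [578.0, -351.0], [526.0, -362.0], [501.0, -255.0]]
gauge 0.85 [[296.0, 198.0], [315.0, 198.0], [315.0, 218.0], [296.0, 218.0]] [[525.0, -130.0], [523.0, -172.0], [479.0, -170.0], [480.0, -129.0]]
pencil 0.8 [[254.6999969482422, 140.6999969482422], [322.79998779296875, 135.89999389648438], [323.20001220703125, 140.89999389648438], [255.10000610351562, 145.8000030517578]] [[655.0, -42.0], [662.0, -194.0], [651.0, -194.0], [644.0, -43.0]]
tape_roll 0.9 [[270.0, 221.0], [310.0, 221.0], [310.0, 262.0], [270.0, 262.0]] [[475.0, -72.0], [472.0, -159.0], [384.0, -156.0], [386.0, -70.0]]
oil_bottle 0.62 [[227.0, 227.0], [248.0, 227.0], [248.0, 247.0], [227.0, 247.0]] [[461.0, 13.0], [459.0, -29.0], [419.0, -28.0], [420.0, 14.0]]
pics/side1.png origin 220 130 scale 5
```

View pics/top1.png

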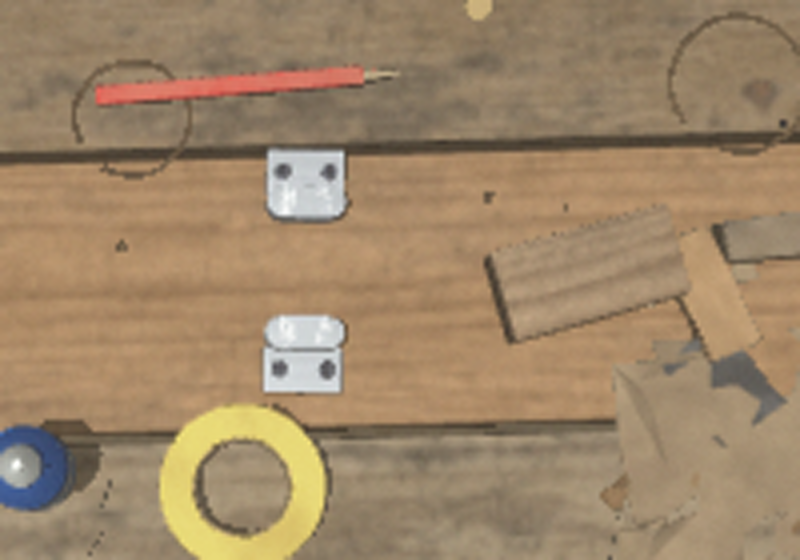

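View pics/side1.png

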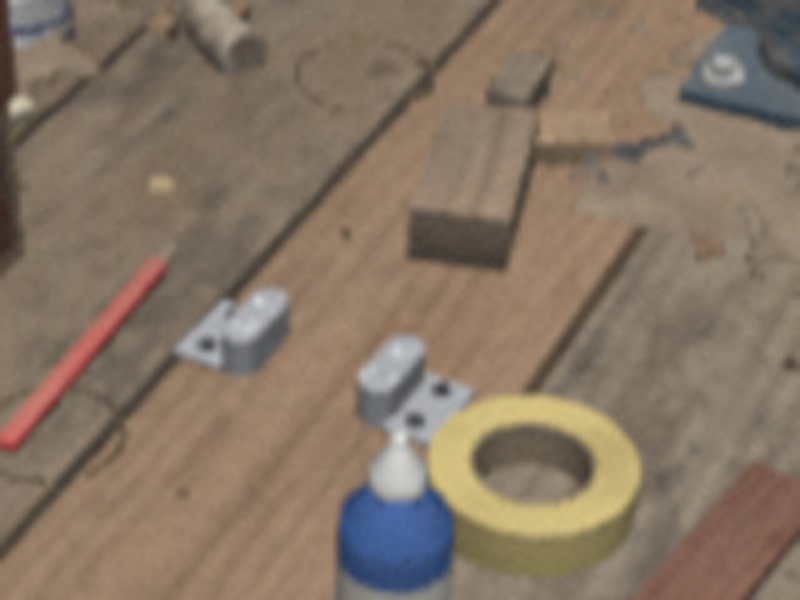

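Run:
```python
from h import *
from scipy.optimize import least_squares
f=ctrl.grab_frame('top')
o=np.array([230,120]); c=lambda L:(np.array(L,float)-1.5)/4+o
# gauge feet corners (far: y+,y-; near: y+,y-) z=4
img=c([[267,150],[347,150],[263,391],[342,391]])
g=[[68,22],[68,-22],[-68,22],[-68,-22]]
def P(p,m,z): 
    a=p[2];m=np.array(m)/1000; Rm=np.array([[np.cos(a),-np.sin(a)],[np.sin(a),np.cos(a)]])
    return np.c_[m@Rm.T+p[:2],np.full(len(m),z)]
fit=lambda m,z,i,p0:least_squares(lambda p:(proj(f,P(p,m,z))-i).ravel(),p0)
r=fit(g,.004,img,[.57,-.15,0]);print('gauge',r.x,np.degrees(r.x[2]),r.fun.round(2)); G=r.x
bi=c([[495,254],[516,338],[667,208],[689,293]])
b=[[25,50],[-25,50],[25,-50],[-25,-50]]
r=fit(b,.032,bi,[.54,-.3,.2]);print('blank',r.x,np.degrees(r.x[2]),r.fun.round(2)); B=r.x
im=f['image'][:,:,::-1].copy(); im=cv2.resize(im[120:260,230:430],None,fx=4,fy=4,interpolation=cv2.INTER_CUBIC)
def draw(im,pts,col): cv2.polylines(im,[(((proj(ff,pts)-oo)*s)+1.5).astype(int)],True,col,1)
b2=[b[0],b[1],b[3],b[2]]
ck=lambda sx:[[sx*27,22],[sx*45,22],[sx*45,-22],[sx*27,-22]]
def alld(im):
    draw(im,P(B,b2,.032),(0,255,0));draw(im,P(B,b2,0),(255,0,0))
    for sx in(1,-1): draw(im,P(G,ck(sx),.022),(0,0,255))
    draw(im,P(G,[[68,22],[-68,22],[-68,-22],[68,-22]],.004),(255,0,255))
ff,oo,s=f,o,4; alld(im); cv2.imwrite('pics/ov_top.png',im)
f2=ctrl.grab_frame('side'); im=cv2.resize(f2['image'][130:250,220:380,::-1],None,fx=5,fy=5,interpolation=cv2.INTER_CUBIC)
ff,oo,s=f2,np.array([220,130]),5; alld(im); cv2.imwrite('pics/ov_side.png',im)
print(rot(ctrl.get_state()['tool_rot']).round(3))
```

```text
gauge [ 0.54878191 -0.1527236  -0.04690125] -2.687243438198232 [ 0.05 -0.58 -0.17 -0.19 -0.05  0.18  0.16  0.58]
blank [ 0.53951796 -0.30621518  0.22713005] 13.013593401851713 [-1.17 -0.57 -0.35  0.74  0.4  -0.59  1.12  0.39]
[[ 0.345  0.    -0.939]
 [ 0.939  0.     0.345]
 [ 0.    -1.    -0.   ]]
```

View pics/ov_top.png

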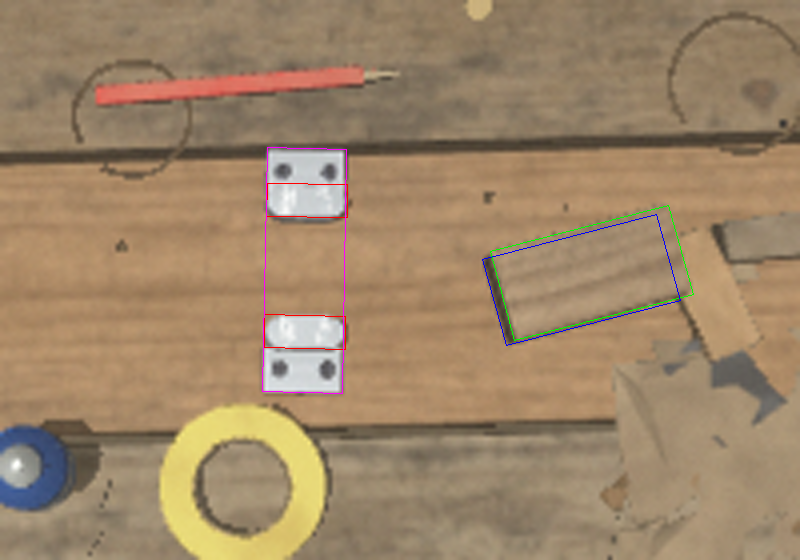

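View pics/ov_side.png

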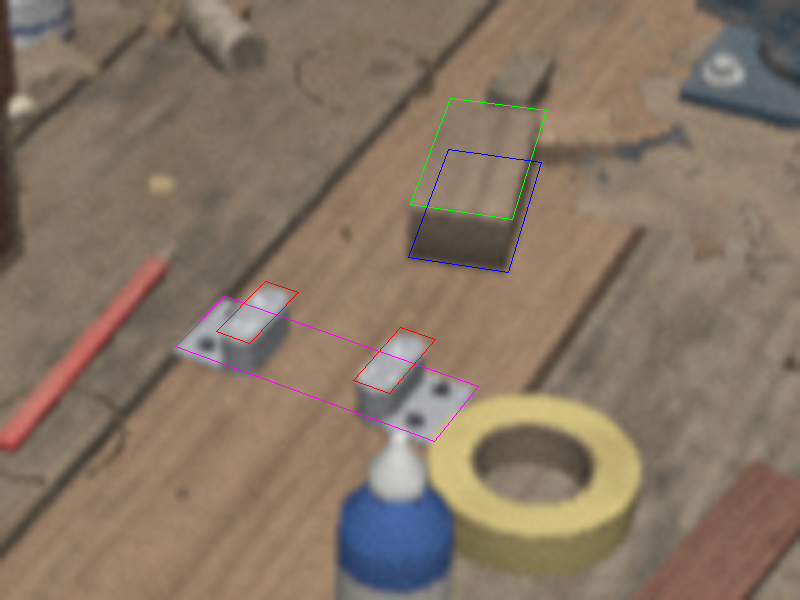

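```bash
python3 -m crank '[{"hand":0.6,"twist":-0.102},{"hand":0.6,"twist":-0.102},{"hand":0.6,"twist":-0.102},{"hand":0.6,"dx":-26,"dz":-19},{"hand":0.6,"dx":-26,"dz":-19},{"hand":0.6,"dx":-26,"dz":-19},{"hand":0.6,"dx":-26,"dz":-19},{"hand":0.6,"dx":-26,"dz":-19},{"hand":0.6,"dx":-26,"dz":-19},{"hand":0.6,"dx":-26,"dz":-19},{"hand":0.6,"dx":-26,"dz":-19},{"hand":0.6,"dx":-26,"dz":-19},{"hand":0.6,"dx":-26,"dz":-19},{"hand":0.6,"dx":-26,"dz":-19},{"hand":0.6,"dx":-26,"dz":-19},{"hand":0.6,"dx":-26,"dz":-19},{"hand":0.6}]'
python3 -c "
from h import *
s=ctrl.get_state();print(s['time_s'],s['joint_positions'].round(2),s['finger_gap']);print(rot(s['tool_rot']).round(3))"
```

```text
1.05 [-1.31  0.59  0.05  1.61 -0.03  0.94 -0.03] 0.08528574545134372
[[ 0.345  0.    -0.939]
 [ 0.939  0.     0.345]
 [ 0.    -1.    -0.   ]]invalid input at $[0]: expected keys hand, dx, dy, dz, twist
```

```bash
python3 -m crank '[{"hand":0.6,"dx":0,"dy":0,"dz":0,"twist":-0.102},{"hand":0.6,"dx":0,"dy":0,"dz":0,"twist":-0.102},{"hand":0.6,"dx":0,"dy":0,"dz":0,"twist":-0.102},{"hand":0.6,"dx":-26,"dy":0,"dz":-19,"twist":0},{"hand":0.6,"dx":-26,"dy":0,"dz":-19,"twist":0},{"hand":0.6,"dx":-26,"dy":0,"dz":-19,"twist":0},{"hand":0.6,"dx":-26,"dy":0,"dz":-19,"twist":0},{"hand":0.6,"dx":-26,"dy":0,"dz":-19,"twist":0},{"hand":0.6,"dx":-26,"dy":0,"dz":-19,"twist":0},{"hand":0.6,"dx":-26,"dy":0,"dz":-19,"twist":0},{"hand":0.6,"dx":-26,"dy":0,"dz":-19,"twist":0},{"hand":0.6,"dx":-26,"dy":0,"dz":-19,"twist":0},{"hand":0.6,"dx":-26,"dy":0,"dz":-19,"twist":0},{"hand":0.6,"dx":-26,"dy":0,"dz":-19,"twist":0},{"hand":0.6,"dx":0,"dy":0,"dz":0,"twist":0},{"hand":0.6,"dx":0,"dy":0,"dz":0,"twist":0}]'
python3 -c "
from h import *
s=ctrl.get_state();print(s['time_s'],s['joint_positions'].round(2),s['finger_gap']);print(rot(s['tool_rot']).round(3))"
```

```text
time_s: 2.38
ee_pos: [0.4474, 0.3828, 0.2104]
tool_rot: [-0.512, 0.513, 0.487, -0.487]
force: [-0.8, 0.8, -0.1]
finger_gap: 0.0512
2.3833 [-0.78  0.42 -0.01  1.92  0.01  0.8   0.73] 0.05124980948760289
[[ 0.051  0.001 -0.999]
 [ 0.999 -0.001  0.051]
 [-0.001 -1.    -0.001]]
```

```bash
python3 -m crank '[{"hand":0.6,"dx":-30,"dy":0,"dz":-2.7,"twist":0},{"hand":0.6,"dx":-37,"dy":0,"dz":-2.7,"twist":0},{"hand":0.6,"dx":-37,"dy":0,"dz":-2.7,"twist":0},{"hand":0.6,"dx":-37,"dy":0,"dz":-2.7,"twist":0},{"hand":0.6,"dx":-37,"dy":0,"dz":-2.7,"twist":0},{"hand":0.6,"dx":-37,"dy":0,"dz":-2.7,"twist":0},{"hand":0.6,"dx":-37,"dy":0,"dz":-2.7,"twist":0},{"hand":0.6,"dx":-37,"dy":0,"dz":-2.7,"twist":0},{"hand":0.6,"dx":-37,"dy":0,"dz":-2.7,"twist":0},{"hand":0.6,"dx":-37,"dy":0,"dz":-2.7,"twist":0},{"hand":0.6,"dx":-37,"dy":0,"dz":-2.7,"twist":0},{"hand":0.6,"dx":-37,"dy":0,"dz":-2.7,"twist":0},{"hand":0.6,"dx":-37,"dy":0,"dz":-2.7,"twist":0},{"hand":0.6,"dx":-37,"dy":0,"dz":-2.7,"twist":0},{"hand":0.6,"dx":-37,"dy":0,"dz":-2.7,"twist":0},{"hand":0.6,"dx":-37,"dy":0,"dz":-2.7,"twist":0},{"hand":0.6,"dx":-37,"dy":0,"dz":-2.7,"twist":0},{"hand":0.6,"dx":-37,"dy":0,"dz":-2.7,"twist":0},{"hand":0.6,"dx":0,"dy":0,"dz":0,"twist":0},{"hand":0.6,"dx":0,"dy":0,"dz":0,"twist":0}]'
python3 - <<'E'
from h import *
s=ctrl.get_state();print(s['time_s'],s['joint_positions'].round(2),s['finger_gap']);print(rot(s['tool_rot']).round(3))
f=ctrl.grab_frame('wrist'); cv2.imwrite('pics/w1.png',f['image'][:,:,::-1])
f=ctrl.grab_frame('top'); crop(f,(350,200),200,150,4,'pics/t2.png')
E
```

```text
time_s: 4.05
ee_pos: [0.4648, -0.2766, 0.2103]
tool_rot: [-0.512, 0.512, 0.488, -0.488]
force: [0.2, 0.6, -1.8]
finger_gap: 0.0512
4.05 [ 0.32  0.36  0.17  2.03 -0.09  0.75  2.07] 0.051190149620650556
[[ 0.048  0.001 -0.999]
 [ 0.999 -0.001  0.048]
 [-0.001 -1.    -0.001]]
pics/t2.png origin 250 125 scale 4
```

View pics/w1.png

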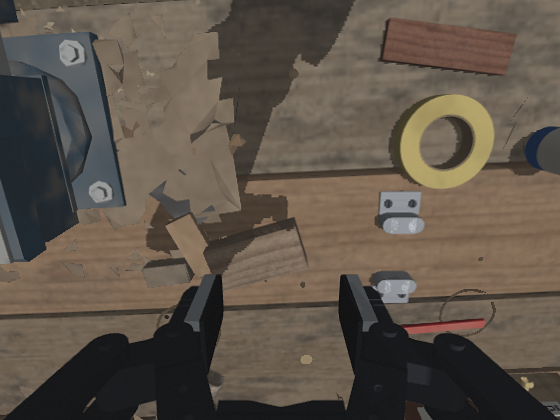

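View pics/t2.png

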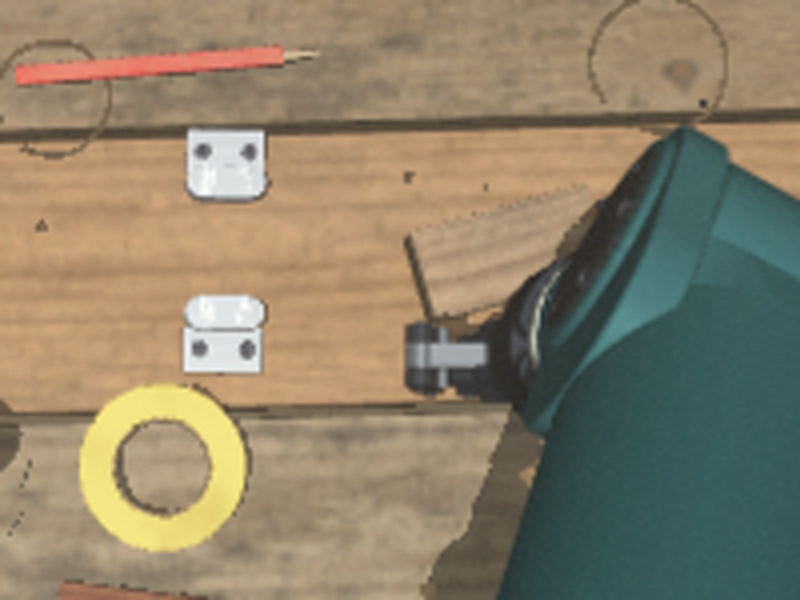

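```bash
python3 -m crank '[{"hand":0.6,"dx":-12,"dy":20,"dz":0,"twist":0},{"hand":0.6,"dx":-12,"dy":30,"dz":0,"twist":0},{"hand":0.6,"dx":0,"dy":30,"dz":0,"twist":0},{"hand":0.6,"dx":0,"dy":30,"dz":0,"twist":0},{"hand":0.6,"dx":0,"dy":30,"dz":0,"twist":0},{"hand":0.6,"dx":0,"dy":20,"dz":0,"twist":0},{"hand":0.6,"dx":0,"dy":15,"dz":0,"twist":0},{"hand":0.6,"dx":0,"dy":10,"dz":0,"twist":0},{"hand":0.6,"dx":0,"dy":9,"dz":0,"twist":0},{"hand":0.6,"dx":0,"dy":0,"dz":0,"twist":0},{"hand":0.6,"dx":0,"dy":0,"dz":0,"twist":0}]'
python3 - <<'E'
from h import *
f=ctrl.grab_frame('wrist'); cv2.imwrite('pics/w2.png',f['image'][:,:,::-1])
f=ctrl.grab_frame('side'); crop(f,(320,180),160,120,5,'pics/s2.png')
E
```

```text
time_s: 5.07
ee_pos: [0.4634, -0.2984, 0.0164]
tool_rot: [-0.511, 0.511, 0.489, -0.489]
force: [0.1, -0.0, -1.1]
finger_gap: 0.0513
pics/s2.png origin 240 120 scale 5
```

View pics/w2.png

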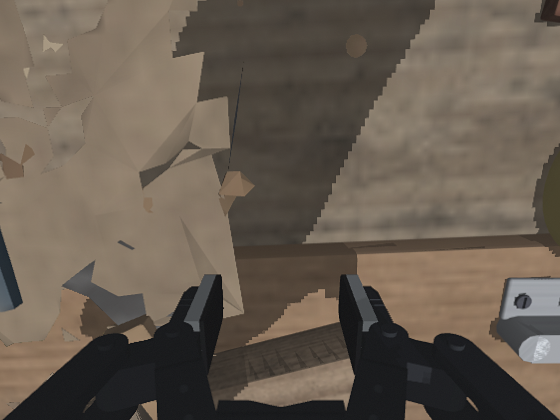

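View pics/s2.png

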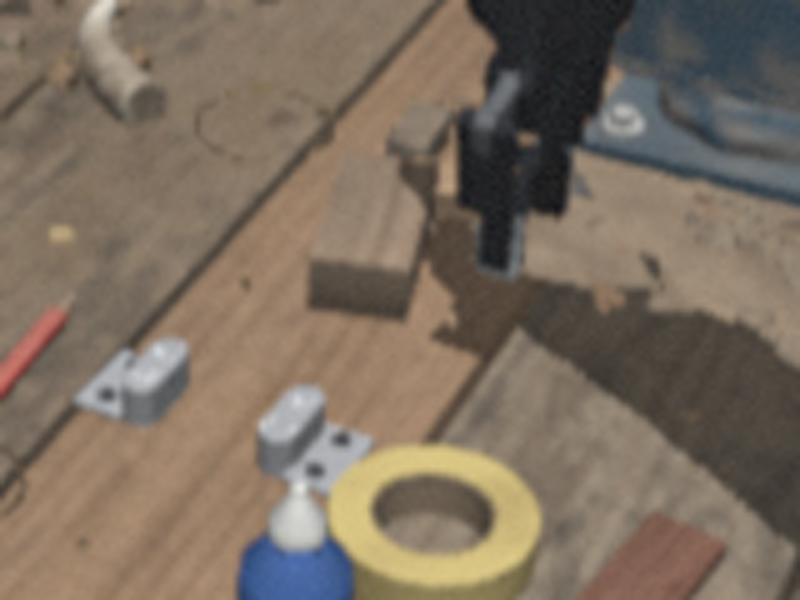

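```bash
python3 -m crank '[{"hand":0.6,"dx":0,"dy":0,"dz":-5,"twist":0},{"hand":0.6,"dx":0,"dy":0,"dz":-5,"twist":0},{"hand":0.6,"dx":0,"dy":0,"dz":-5,"twist":0},{"hand":0.6,"dx":0,"dy":0,"dz":-4,"twist":0},{"hand":0.6,"dx":0,"dy":0,"dz":-4,"twist":0},{"hand":0.6,"dx":0,"dy":0,"dz":-4,"twist":0},{"hand":0.6,"dx":0,"dy":0,"dz":-4,"twist":0},{"hand":0.6,"dx":0,"dy":0,"dz":-4,"twist":0},{"hand":0.6,"dx":0,"dy":0,"dz":-4,"twist":0},{"hand":0.6,"dx":0,"dy":0,"dz":-2,"twist":0},{"hand":0.6,"dx":0,"dy":0,"dz":0,"twist":0},{"hand":0.6,"dx":0,"dy":0,"dz":0,"twist":0}]'
python3 - <<'E'
from h import *
f=ctrl.grab_frame('wrist'); cv2.imwrite('pics/w3.png',f['image'][:,:,::-1])
f=ctrl.grab_frame('side'); crop(f,(320,180),160,120,5,'pics/s3.png')
E
```

```text
time_s: 6.17
ee_pos: [0.5037, -0.301, 0.0162]
tool_rot: [0.511, -0.511, -0.488, 0.488]
force: [0.1, -0.4, -0.2]
finger_gap: 0.0513
pics/s3.png origin 240 120 scale 5
```

View pics/w3.png

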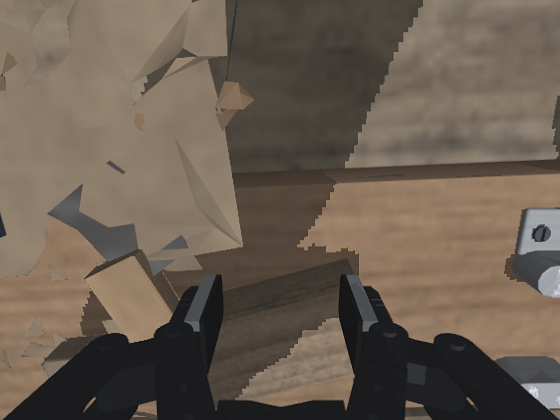

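View pics/s3.png

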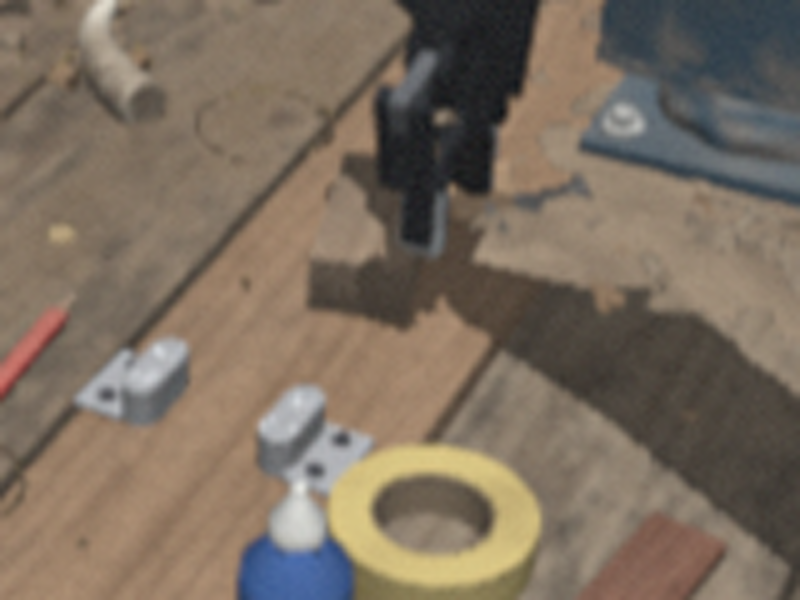

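Run:
```python
from h import *
s=ctrl.get_state(); f=ctrl.grab_frame('wrist'); print(f['eye'],f['fovy'],rot(f['attitude']).round(2).tolist())
Rm=rot(s['tool_rot']);p=s['ee_pos']
for d in ([0,0,0],[0,0,-11],[0,0,11],[26,0,0],[-26,0,0],[26,-5,-11],[26,-5,11]): print(d,proj(f,p+Rm@(np.array(d)/1000)).round())
B=[.5395,-.3062,.2271];a=B[2]
M=np.array([[np.cos(a),-np.sin(a)],[np.sin(a),np.cos(a)]])
for z in(.032,0): print(z,proj(f,[[*(M@np.array(q)/1000+B[:2]),z] for q in([25,50],[-25,50],[-25,-50],[25,-50])]).round().tolist())
```

```text
[ 0.42344471 -0.29839923  0.17981806] 60.714492321971434 [[0.05, 0.95, 0.31], [1.0, -0.04, -0.01], [0.0, 0.31, -0.95]]
[0, 0, 0] [[282. 267.]]
[0, 0, -11] [[282. 286.]]
[0, 0, 11] [[282. 247.]]
[26, 0, 0] [[334. 267.]]
[-26, 0, 0] [[231. 267.]]
[26, -5, -11] [[334. 291.]]
[26, -5, 11] [[337. 251.]]
0.032 [[384.0, 365.0], [365.0, 280.0], [162.0, 329.0], [197.0, 407.0]]
0 [[369.0, 327.0], [352.0, 252.0], [180.0, 295.0], [209.0, 365.0]]
```

```bash
python3 -m crank '[{"hand":0.6,"dx":0,"dy":0,"dz":-3,"twist":0},{"hand":0.6,"dx":0,"dy":0,"dz":-3,"twist":0},{"hand":0.6,"dx":0,"dy":0,"dz":-2,"twist":0},{"hand":0.6,"dx":0,"dy":0,"dz":0,"twist":0},{"hand":0.6,"dx":0,"dy":0,"dz":0,"twist":0}]'
python3 - <<'E'
from h import *
f=ctrl.grab_frame('wrist'); cv2.imwrite('pics/w4.png',f['image'][:,:,::-1])
f=ctrl.grab_frame('side'); crop(f,(320,180),160,120,5,'pics/s4.png')
E
```

```text
time_s: 6.73
ee_pos: [0.5121, -0.3014, 0.0162]
tool_rot: [-0.511, 0.511, 0.489, -0.488]
force: [-0.3, -0.7, 0.5]
finger_gap: 0.0511
pics/s4.png origin 240 120 scale 5
```

View pics/w4.png

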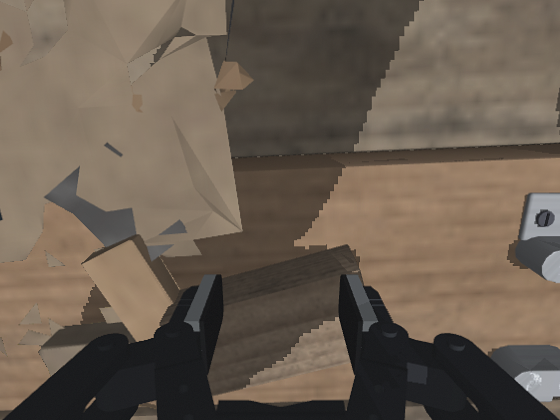

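View pics/s4.png

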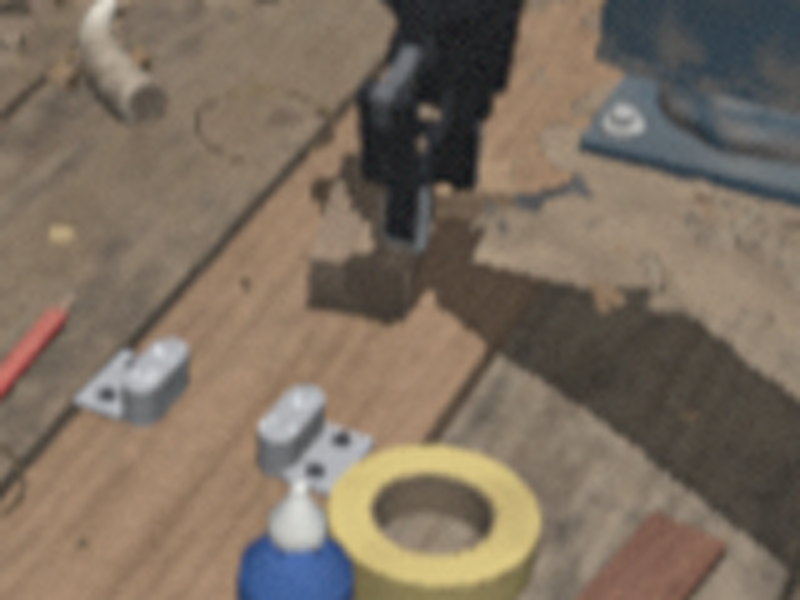

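Run:
```python
from h import *
f=ctrl.grab_frame('side')
for z in (0.016,.024,.032,.04,.05): print(z,ray2z(f,[[318,168.5],[324.5,169.5],[302,171.5],[322,182]],z)[:,:2].round(3).tolist())
w=ctrl.grab_frame('wrist')
for z in (0.016,.024,.032,.04,.05): print(z,ray2z(w,[[212,276],[350,276]],z)[:,:2].round(3).tolist())
```

```text
0.016 [[0.53, -0.3], [0.514, -0.303], [0.56, -0.27], [0.499, -0.252]]
0.024 [[0.526, -0.289], [0.51, -0.292], [0.555, -0.259], [0.495, -0.241]]
0.032 [[0.521, -0.278], [0.506, -0.281], [0.551, -0.249], [0.491, -0.231]]
0.04 [[0.517, -0.267], [0.502, -0.27], [0.546, -0.238], [0.487, -0.221]]
0.05 [[0.512, -0.253], [0.496, -0.257], [0.54, -0.225], [0.482, -0.208]]
0.016 [[0.515, -0.337], [0.518, -0.267]]
0.024 [[0.511, -0.336], [0.514, -0.269]]
0.032 [[0.507, -0.334], [0.51, -0.27]]
0.04 [[0.503, -0.332], [0.506, -0.272]]
0.05 [[0.498, -0.329], [0.5, -0.274]]
```

```bash
python3 -m crank '[{"hand":0.6,"dx":0,"dy":0,"dz":12,"twist":0},{"hand":0.6,"dx":0,"dy":0,"dz":12,"twist":0},{"hand":0.6,"dx":0,"dy":0,"dz":12,"twist":0},{"hand":0.6,"dx":0,"dy":0,"dz":0,"twist":0},{"hand":0.6,"dx":0,"dy":5,"dz":0,"twist":0},{"hand":0.6,"dx":0,"dy":5,"dz":0,"twist":0},{"hand":0.6,"dx":0,"dy":0,"dz":0,"twist":0},{"hand":0.6,"dx":0,"dy":0,"dz":0,"twist":0}]'
python3 - <<'E'
from h import *
f=ctrl.grab_frame('wrist'); cv2.imwrite('pics/w5.png',f['image'][:,:,::-1])
f=ctrl.grab_frame('side'); crop(f,(320,180),120,90,6,'pics/s5.png')
s=ctrl.get_state();Rm=rot(s['tool_rot']);p=s['ee_pos']
print([(b,proj(f,p+Rm@(np.array([33,-b,0])/1000)).round(1).tolist()) for b in (0,5,10,15,20)])
E
```

```text
time_s: 7.6
ee_pos: [0.4763, -0.2996, 0.0057]
tool_rot: [0.511, -0.511, -0.489, 0.488]
force: [0.4, 0.7, 0.5]
finger_gap: 0.0511
pics/s5.png origin 260 135 scale 6
[(0, [[332.0, 184.4]]), (5, [[332.2, 182.7]]), (10, [[332.3, 181.0]]), (15, [[332.5, 179.3]]), (20, [[332.7, 177.6]])]
```

View pics/s5.png

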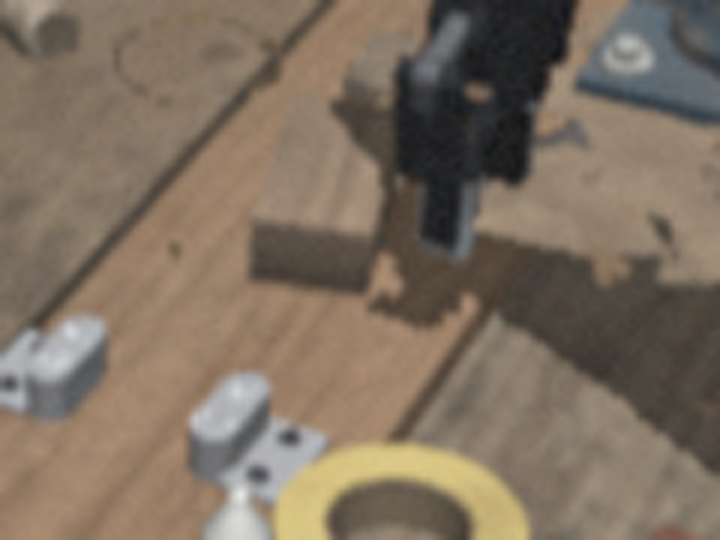

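View pics/w5.png

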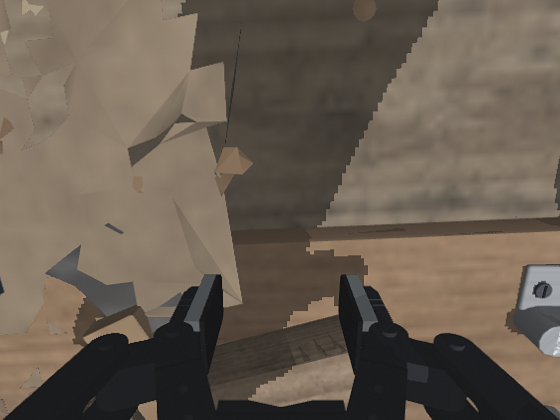

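```bash
python3 -m crank '[{"hand":0.6,"dx":0,"dy":3,"dz":0,"twist":0},{"hand":0.6,"dx":0,"dy":0,"dz":0,"twist":0},{"hand":0.6,"dx":0,"dy":0,"dz":0,"twist":0}]';  python3 -m crank '[{"hand":0.6,"dx":0,"dy":3,"dz":0,"twist":0},{"hand":0.6,"dx":0,"dy":0,"dz":0,"twist":0},{"hand":0.6,"dx":0,"dy":0,"dz":0,"twist":0}]'
python3 - <<'E'
from h import *
f=ctrl.grab_frame('side'); crop(f,(320,180),120,90,6,'pics/s6.png')
E
```

```text
time_s: 7.95
ee_pos: [0.4759, -0.2997, 0.0031]
tool_rot: [0.511, -0.511, -0.488, 0.488]
force: [1.4, -0.4, 0.2]
finger_gap: 0.0513
time_s: 8.2
ee_pos: [0.4757, -0.2997, 0.0001]
tool_rot: [0.511, -0.511, -0.488, 0.488]
force: [-0.4, 0.6, -0.6]
finger_gap: 0.0513
pics/s6.png origin 260 135 scale 6
```

View pics/s6.png

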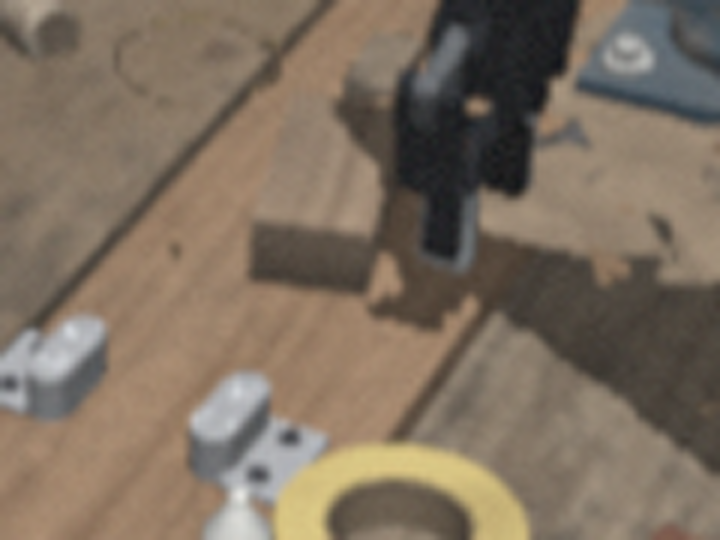

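```bash
python3 -m crank '[{"hand":0.6,"dx":0,"dy":0,"dz":-4,"twist":0},{"hand":0.6,"dx":0,"dy":0,"dz":-4,"twist":0},{"hand":0.6,"dx":0,"dy":0,"dz":-4,"twist":0},{"hand":0.6,"dx":0,"dy":0,"dz":-4,"twist":0},{"hand":0.6,"dx":0,"dy":0,"dz":-4,"twist":0},{"hand":0.6,"dx":0,"dy":0,"dz":-4,"twist":0},{"hand":0.6,"dx":0,"dy":0,"dz":-3,"twist":0},{"hand":0.6,"dx":0,"dy":0,"dz":0,"twist":0},{"hand":0.6,"dx":0,"dy":0,"dz":0,"twist":0}]'
python3 - <<'E'
from h import *
f=ctrl.grab_frame('side'); crop(f,(320,180),120,90,6,'pics/s7.png')
f=ctrl.grab_frame('wrist'); cv2.imwrite('pics/w7.png',f['image'][:,:,::-1])
E
```

```text
time_s: 9.0
ee_pos: [0.5031, -0.3011, 0.0002]
tool_rot: [-0.511, 0.511, 0.489, -0.488]
force: [-0.5, -0.4, -1.0]
finger_gap: 0.0516
pics/s7.png origin 260 135 scale 6
```

View pics/s7.png

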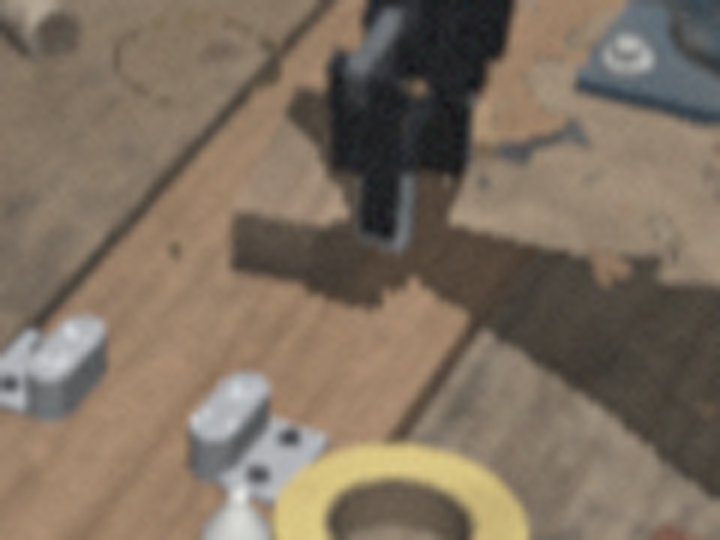

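View pics/w7.png

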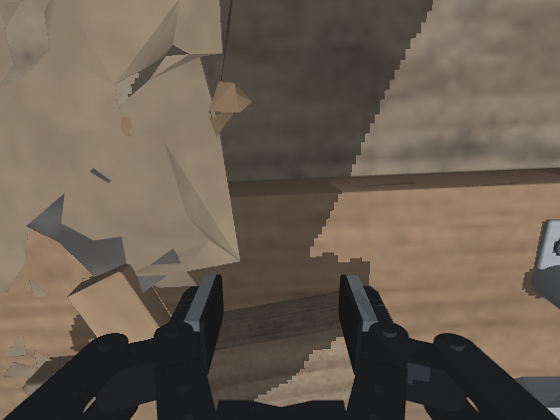

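```bash
python3 -m crank '[{"hand":0.6,"dx":0,"dy":0,"dz":-3,"twist":0},{"hand":0.6,"dx":0,"dy":0,"dz":-3,"twist":0},{"hand":0.6,"dx":0,"dy":0,"dz":-2,"twist":0},{"hand":0.6,"dx":0,"dy":0,"dz":0,"twist":0},{"hand":0.6,"dx":0,"dy":0,"dz":0,"twist":0}]'
python3 - <<'E'
from h import *
f=ctrl.grab_frame('side'); crop(f,(320,180),120,90,6,'pics/s8.png')
f=ctrl.grab_frame('wrist'); cv2.imwrite('pics/w8.png',f['image'][:,:,::-1])
E
```

```text
time_s: 9.52
ee_pos: [0.5113, -0.3015, 0.0003]
tool_rot: [-0.511, 0.512, 0.489, -0.488]
force: [-0.1, -0.9, 0.6]
finger_gap: 0.0511
pics/s8.png origin 260 135 scale 6
```

View pics/w8.png

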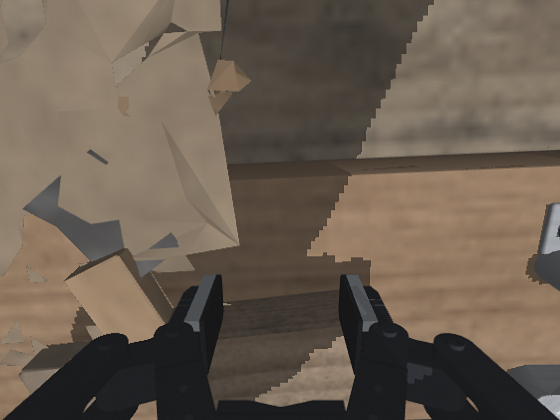

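```bash
python3 -m crank '[{"hand":0.6,"dx":0,"dy":0,"dz":10,"twist":0},{"hand":0.6,"dx":0,"dy":-15,"dz":10,"twist":0},{"hand":0.6,"dx":0,"dy":-25,"dz":0,"twist":0},{"hand":0.6,"dx":0,"dy":-30,"dz":0,"twist":0},{"hand":0.6,"dx":0,"dy":-30,"dz":0,"twist":0},{"hand":0.6,"dx":0,"dy":-30,"dz":0,"twist":0},{"hand":0.6,"dx":0,"dy":-10,"dz":0,"twist":0},{"hand":0.6,"dx":0,"dy":0,"dz":0,"twist":0},{"hand":0.6,"dx":0,"dy":0,"dz":0,"twist":0}]'
python3 - <<'E'
from h import *
f=ctrl.grab_frame('wrist'); cv2.imwrite('pics/w9.png',f['image'][:,:,::-1])
E
```

```text
time_s: 10.37
ee_pos: [0.4901, -0.3003, 0.1401]
tool_rot: [-0.511, 0.511, 0.488, -0.488]
force: [-1.4, 0.8, -0.2]
finger_gap: 0.051
```

View pics/w9.png

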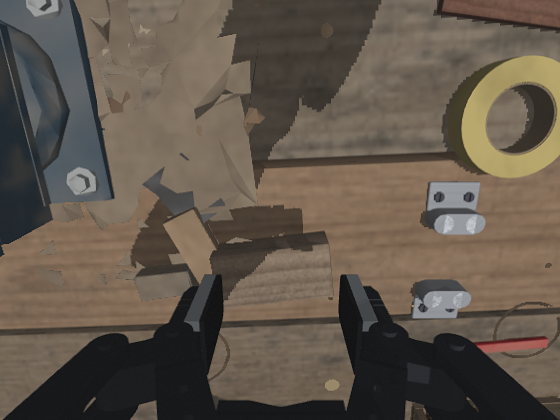

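Run:
```python
from h import *
f=ctrl.grab_frame('wrist'); crop(f,(345,260),280,150,2.85,'pics/w9c.png')
crop(f,(270,270),150,110,5,'pics/w9b.png'); crop(f,(450,250),120,150,4,'pics/w9g.png')
```

```text
pics/w9c.png origin 205 185 scale 2.85
pics/w9b.png origin 195 215 scale 5
pics/w9g.png origin 390 175 scale 4
```

View pics/w9b.png

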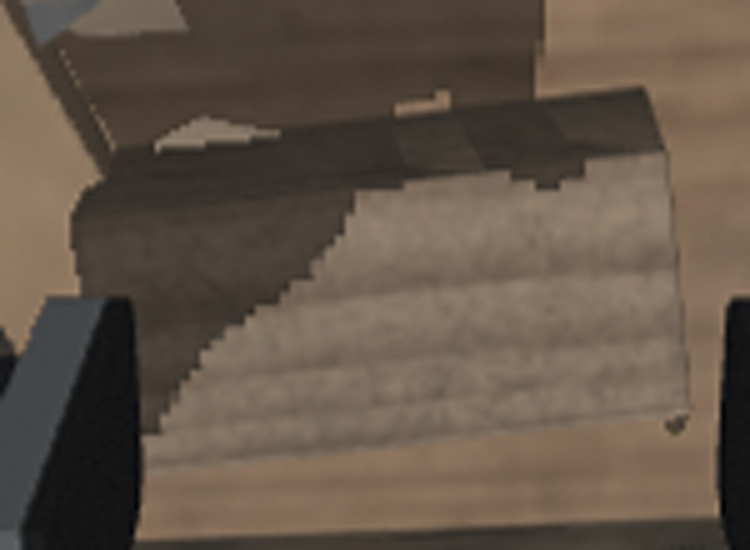

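View pics/w9g.png

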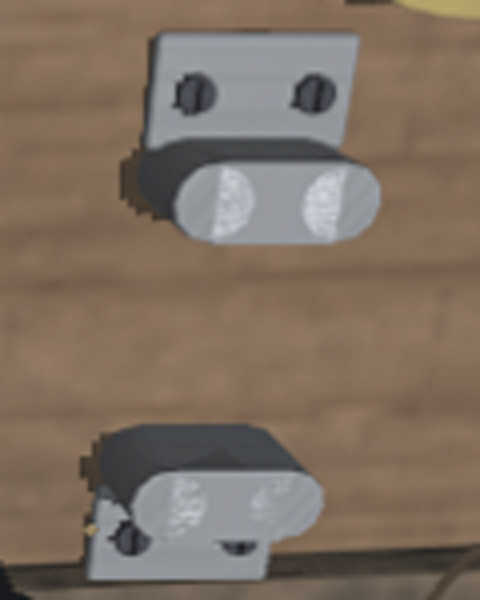

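```bash
cat >> h.py <<'E'
from scipy.optimize import least_squares
def P(p,m,z):
    a=p[2];m=np.array(m)/1000; Rm=np.array([[np.cos(a),-np.sin(a)],[np.sin(a),np.cos(a)]])
    return np.c_[m@Rm.T+p[:2],np.broadcast_to(z,len(m))]
def fit(f,m,z,i,p0):
    r=least_squares(lambda p:(proj(f,P(p,m,z))-i).ravel(),p0); return r.x,r.fun.reshape(-1,2).round(1).tolist()
E
python3 - <<'E'
from h import *
f=ctrl.grab_frame('wrist')
cg=lambda L:(np.array(L,float)-1.5)/4+[390,175]
cb=lambda L:(np.array(L,float)-2)/5+[195,215]
print('gauge',fit(f,[[-36,-22],[-36,22],[36,-22],[36,22],[-27,0],[27,0]],.022,cg([[175,202],[381,202],[131,512],[324,505],[277,244],[232,470]]),[.55,-.15,-.04]))
print('blank',fit(f,[[-25,50],[25,50],[-25,-50],[-25,50]],[.032,.032,.032,0],cb([[665,153],[688,412],[75,213],[645,88]]),[.55,-.3,.1]))
E
```

```text
gauge (array([ 0.55070375, -0.15427519, -0.0489061 ]), [[-0.2, 0.2], [0.7, 0.3], [-0.2, -1.3], [0.3, 0.4], [-1.1, -0.1], [0.5, 0.3]])
blank (array([ 0.55114135, -0.31092496,  0.06608305]), [[1.1, -0.4], [0.6, 1.5], [-2.1, 0.2], [0.5, -1.0]])
```

```bash
python3 -m crank '[{"hand":0.6,"dx":-1,"dy":0,"dz":-15,"twist":0},{"hand":0.6,"dx":-1,"dy":0,"dz":-25,"twist":0},{"hand":0.6,"dx":-1,"dy":0,"dz":-30,"twist":0},{"hand":0.6,"dx":-1,"dy":0,"dz":-30,"twist":0},{"hand":0.6,"dx":-1,"dy":0,"dz":-22,"twist":0},{"hand":0.6,"dx":0,"dy":20,"dz":0,"twist":0},{"hand":0.6,"dx":0,"dy":30,"dz":0,"twist":0},{"hand":0.6,"dx":0,"dy":30,"dz":0,"twist":0},{"hand":0.6,"dx":0,"dy":25,"dz":0,"twist":0},{"hand":0.6,"dx":0,"dy":15,"dz":0,"twist":0},{"hand":0.6,"dx":0,"dy":10,"dz":0,"twist":0},{"hand":0.6,"dx":0,"dy":9,"dz":0,"twist":0},{"hand":0.6,"dx":0,"dy":0,"dz":0,"twist":0},{"hand":0.6,"dx":0,"dy":0,"dz":0,"twist":0}]'
python3 - <<'E'
from h import *
f=ctrl.grab_frame('side'); crop(f,(320,180),120,90,6,'pics/s10.png')
E
```

```text
time_s: 11.68
ee_pos: [0.6128, -0.3113, 0.0015]
tool_rot: [-0.511, 0.512, 0.488, -0.488]
force: [0.8, 0.6, 1.1]
finger_gap: 0.0511
pics/s10.png origin 260 135 scale 6
```

View pics/s10.png

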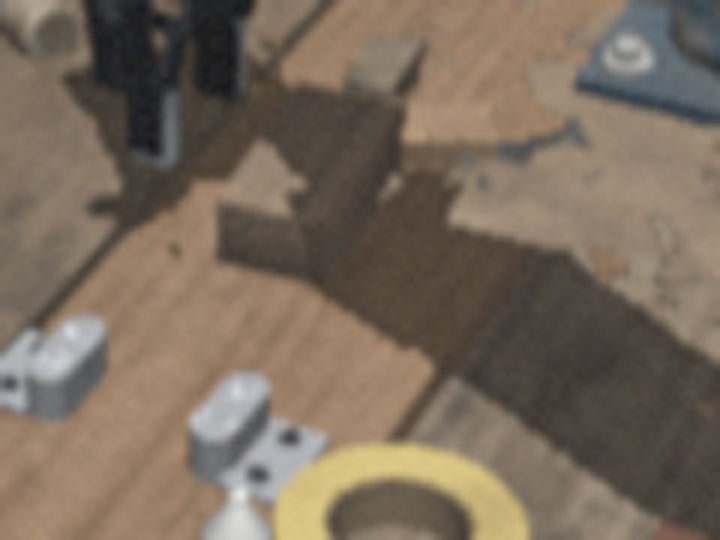

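```bash
python3 -m crank '[{"hand":0.6,"dx":0,"dy":0,"dz":5,"twist":0},{"hand":0.6,"dx":0,"dy":0,"dz":5,"twist":0},{"hand":0.6,"dx":0,"dy":0,"dz":5,"twist":0},{"hand":0.6,"dx":0,"dy":0,"dz":4,"twist":0},{"hand":0.6,"dx":0,"dy":0,"dz":4,"twist":0},{"hand":0.6,"dx":0,"dy":0,"dz":4,"twist":0},{"hand":0.6,"dx":0,"dy":0,"dz":3,"twist":0},{"hand":0.6,"dx":0,"dy":0,"dz":3,"twist":0},{"hand":0.6,"dx":0,"dy":0,"dz":0,"twist":0},{"hand":0.6,"dx":0,"dy":0,"dz":0,"twist":0}]'
python3 - <<'E'
from h import *
f=ctrl.grab_frame('side'); crop(f,(320,180),120,90,6,'pics/s11.png')
f=ctrl.grab_frame('wrist'); cv2.imwrite('pics/w11.png',f['image'][:,:,::-1])
E
```

```text
time_s: 12.57
ee_pos: [0.5789, -0.3092, 0.001]
tool_rot: [0.512, -0.511, -0.488, 0.488]
force: [-0.2, -0.2, 0.0]
finger_gap: 0.051
pics/s11.png origin 260 135 scale 6
```

View pics/w11.png

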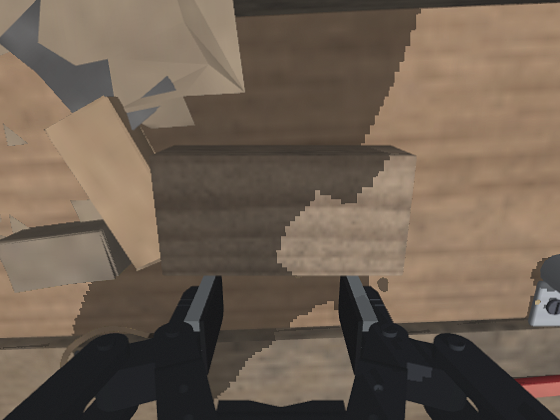

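Run:
```python
from h import *
f=ctrl.grab_frame('wrist')
p,r=fit(f,[[-25,-50],[-25,50],[25,50],[25,-50],[-25,50],[-25,-50]],[.032]*4+[0,0],np.array([[153,156],[415,156],[404,276],[161,274],[391,147],[176,147]]),[.542,-.31,-.04]); print(p,r)
G=[.550,-.1535,-.048];d=p[:2]-G[:2];a=G[2]
print('in gauge mm',1000*(d@[np.cos(a),np.sin(a)]),1000*(d@[-np.sin(a),np.cos(a)]),'yaw rel deg',np.degrees(p[2]-a))
s=ctrl.get_state();print(s['joint_positions'].round(2))
```

```text
[ 0.54379601 -0.30737128 -0.04951892] [[-4.5, -0.6], [4.2, 0.5], [0.1, 1.9], [0.9, 3.1], [2.3, -1.1], [-2.9, -2.0]]
in gauge mm 1.186138180985348 -153.99173623904858 yaw rel deg -0.08702760579264751
[ 0.35  0.78  0.11  1.88 -0.16  0.49  2.1 ]
```

```bash
python3 -m crank '[{"hand":0.6,"dx":0,"dy":0,"dz":-8,"twist":0},{"hand":0.6,"dx":0,"dy":-20,"dz":-8,"twist":0},{"hand":0.6,"dx":0,"dy":-30,"dz":0,"twist":0},{"hand":0.6,"dx":0,"dy":-30,"dz":0,"twist":0},{"hand":0.6,"dx":0,"dy":-30,"dz":0,"twist":0},{"hand":0.14,"dx":0,"dy":0,"dz":0,"twist":0.12},{"hand":0.14,"dx":0,"dy":0,"dz":0,"twist":0.12},{"hand":0.14,"dx":0,"dy":0,"dz":0,"twist":0.12},{"hand":0.14,"dx":0,"dy":0,"dz":0,"twist":0.12},{"hand":0.14,"dx":0,"dy":0,"dz":0,"twist":0.12},{"hand":0.14,"dx":0,"dy":0,"dz":0,"twist":0.12},{"hand":0.14,"dx":0,"dy":0,"dz":0,"twist":0.12},{"hand":0.14,"dx":0,"dy":0,"dz":0,"twist":0.12},{"hand":0.14,"dx":0,"dy":0,"dz":0,"twist":0.12},{"hand":0.14,"dx":0,"dy":0,"dz":0,"twist":0.12},{"hand":0.14,"dx":0,"dy":0,"dz":0,"twist":0.12},{"hand":0.14,"dx":0,"dy":0,"dz":0,"twist":0.12},{"hand":0.14,"dx":0,"dy":0,"dz":0,"twist":0.12},{"hand":0.14,"dx":0,"dy":0,"dz":0,"twist":0.01},{"hand":0.14,"dx":0,"dy":0,"dz":0,"twist":0}]'
python3 - <<'E'
from h import *
s=ctrl.get_state();Rm=rot(s['tool_rot']);print(s['joint_positions'].round(2),Rm.round(3).tolist(),s['ee_pos'],'yaw x',np.degrees(np.arctan2(Rm[1,0],Rm[0,0])),s['finger_gap'])
d=np.array([.539,-.387,.12])-s['ee_pos'];print('shift tool mm',(Rm.T@d*1000).round(1))
f=ctrl.grab_frame('wrist'); cv2.imwrite('pics/w12.png',f['image'][:,:,::-1])
E
```

```text
time_s: 14.38
ee_pos: [0.5961, -0.3097, 0.111]
tool_rot: [-0.707, 0.707, -0.015, 0.015]
force: [0.3, 0.5, 0.5]
finger_gap: 0.0118
[ 0.03  0.72  0.59  1.82 -0.55  0.77  0.87] [[0.999, -0.0, 0.041], [-0.041, -0.0, 0.999], [-0.0, -1.0, -0.0]] [ 0.59608826 -0.3096994   0.11095458] yaw x -2.3714623911153 0.011837339292932288
shift tool mm [-53.8  -9.  -79.6]
```

View pics/w12.png

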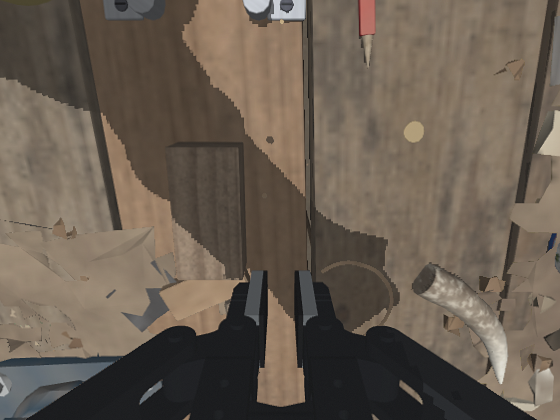

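```bash
python3 -m crank '[{"hand":0.14,"dx":-13.5,"dy":0,"dz":-20,"twist":0.007},{"hand":0.14,"dx":-13.5,"dy":0,"dz":-20,"twist":0},{"hand":0.14,"dx":-13.5,"dy":0,"dz":-20,"twist":0},{"hand":0.14,"dx":-13.5,"dy":0,"dz":-20,"twist":0},{"hand":0.14,"dx":0,"dy":20,"dz":0,"twist":0},{"hand":0.14,"dx":0,"dy":20,"dz":0,"twist":0},{"hand":0.14,"dx":0,"dy":15,"dz":0,"twist":0},{"hand":0.14,"dx":0,"dy":0,"dz":0,"twist":0},{"hand":0.14,"dx":0,"dy":0,"dz":0,"twist":0}]'
python3 - <<'E'
from h import *
s=ctrl.get_state();Rm=rot(s['tool_rot']);p=s['ee_pos'];print('yaw x',np.degrees(np.arctan2(Rm[1,0],Rm[0,0])))
f=ctrl.grab_frame('wrist'); cv2.imwrite('pics/w13.png',f['image'][:,:,::-1])
f=ctrl.grab_frame('side'); crop(f,(320,170),120,90,6,'pics/s13.png')
print([(b,((proj(f,p+Rm@(np.array([0,-b,11])/1000))-[260,125])*6).round().tolist()) for b in (0,10,20)])
E
```

```text
time_s: 15.18
ee_pos: [0.5374, -0.3866, 0.0554]
tool_rot: [0.707, -0.706, 0.018, -0.017]
force: [0.3, -0.0, 0.1]
finger_gap: 0.0119
yaw x -2.8892458083623405
pics/s13.png origin 260 125 scale 6
[(0, [[406.0, 91.0]]), (10, [[408.0, 71.0]]), (20, [[409.0, 50.0]])]
```

View pics/w13.png

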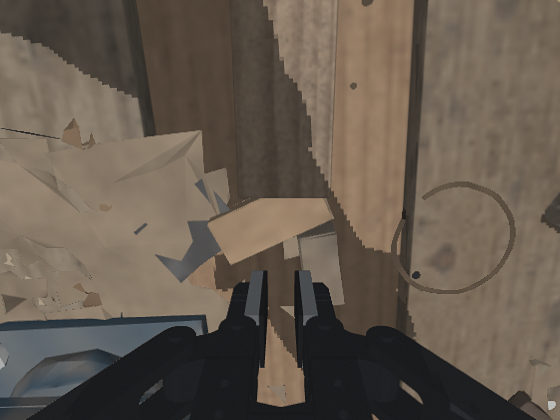

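View pics/s13.png

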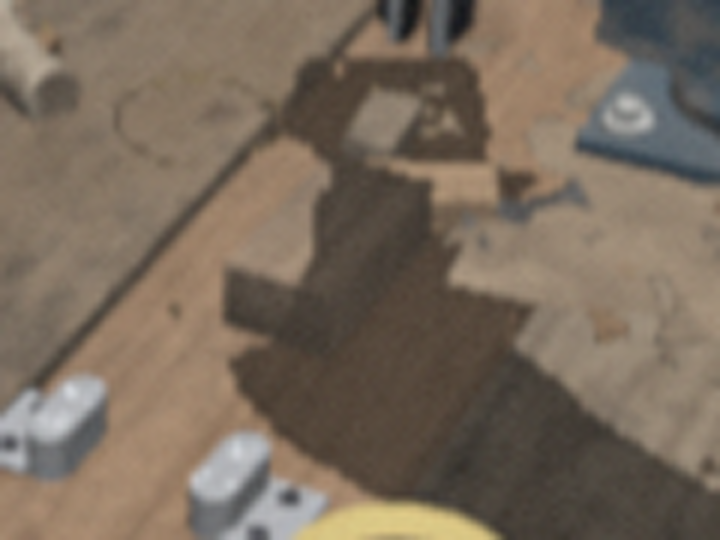

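```bash
python3 -m crank '[{"hand":0.14,"dx":1,"dy":15,"dz":0,"twist":0},{"hand":0.14,"dx":0,"dy":15,"dz":0,"twist":0},{"hand":0.14,"dx":0,"dy":8,"dz":0,"twist":0},{"hand":0.14,"dx":0,"dy":6,"dz":0,"twist":0},{"hand":0.14,"dx":0,"dy":4,"dz":0,"twist":0},{"hand":0.14,"dx":0,"dy":2,"dz":0,"twist":0},{"hand":0.14,"dx":0,"dy":0,"dz":0,"twist":0},{"hand":0.14,"dx":0,"dy":0,"dz":0,"twist":0}]'
python3 - <<'E'
from h import *
f=ctrl.grab_frame('wrist'); cv2.imwrite('pics/w14.png',f['image'][:,:,::-1])
f=ctrl.grab_frame('side'); crop(f,(320,170),120,90,6,'pics/s14.png')
E
```

```text
time_s: 15.95
ee_pos: [0.5386, -0.3878, 0.0064]
tool_rot: [-0.707, 0.707, -0.018, 0.019]
force: [0.0, -0.0, -0.9]
finger_gap: 0.0123
pics/s14.png origin 260 125 scale 6
```

View pics/w14.png

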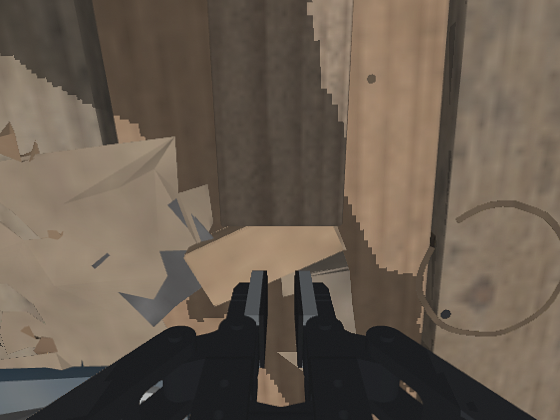

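View pics/s14.png

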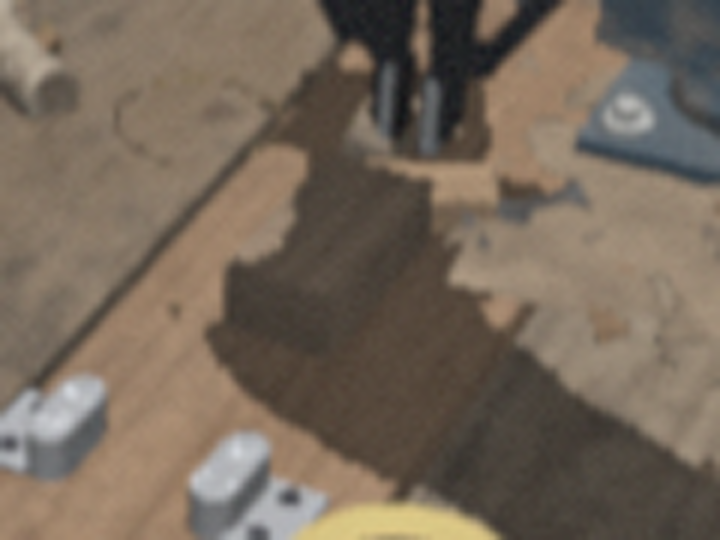

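```bash
python3 -m crank '[{"hand":0.14,"dx":0,"dy":2,"dz":0,"twist":0},{"hand":0.14,"dx":0,"dy":0,"dz":5,"twist":0},{"hand":0.14,"dx":0,"dy":0,"dz":5,"twist":0},{"hand":0.14,"dx":0,"dy":0,"dz":5,"twist":0},{"hand":0.14,"dx":0,"dy":0,"dz":4,"twist":0},{"hand":0.14,"dx":0,"dy":0,"dz":5,"twist":0},{"hand":0.14,"dx":0,"dy":0,"dz":5,"twist":0},{"hand":0.14,"dx":0,"dy":0,"dz":5,"twist":0},{"hand":0.14,"dx":0,"dy":0,"dz":5,"twist":0},{"hand":0.14,"dx":0,"dy":0,"dz":5,"twist":0},{"hand":0.14,"dx":0,"dy":0,"dz":5,"twist":0},{"hand":0.14,"dx":0,"dy":0,"dz":0,"twist":0},{"hand":0.14,"dx":0,"dy":0,"dz":0,"twist":0}]'
python3 - <<'E'
from h import *
f=ctrl.grab_frame('wrist'); cv2.imwrite('pics/w15.png',f['image'][:,:,::-1])
f=ctrl.grab_frame('side'); crop(f,(310,180),120,90,6,'pics/s15.png')
s=ctrl.get_state();Rm=rot(s['tool_rot']);print('yaw x',np.degrees(np.arctan2(Rm[1,0],Rm[0,0])))
E
```

```text
time_s: 17.13
ee_pos: [0.5412, -0.3378, 0.0042]
tool_rot: [0.707, -0.707, 0.018, -0.018]
force: [-0.1, -0.0, -1.0]
finger_gap: 0.0123
pics/s15.png origin 250 135 scale 6
yaw x -2.9794145630567686
```

View pics/w15.png

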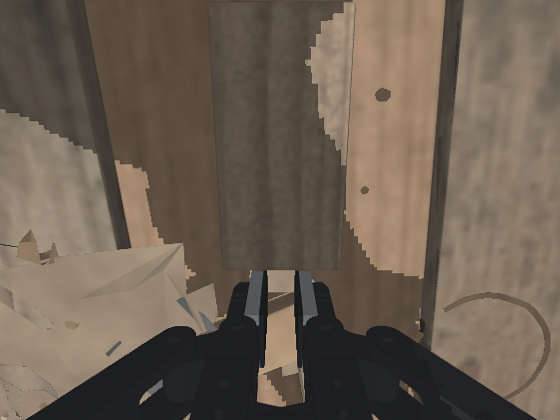

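View pics/s15.png

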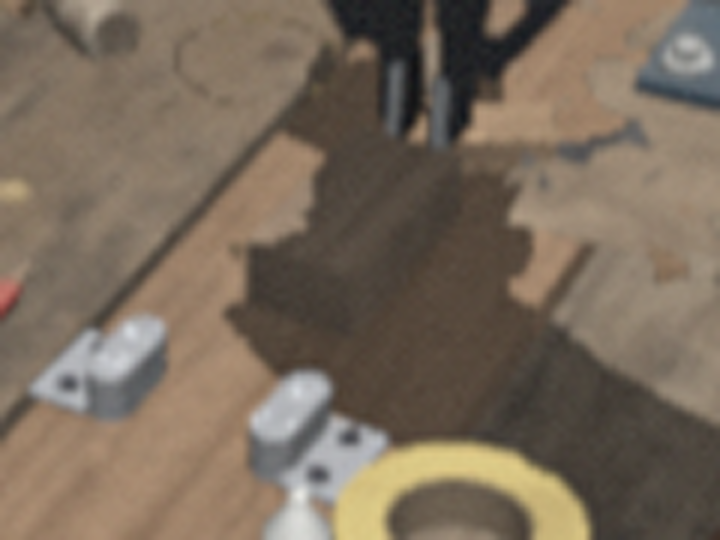

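```bash
python3 -m crank '[{"hand":0.14,"dx":0,"dy":1,"dz":5,"twist":-0.004},{"hand":0.14,"dx":0,"dy":1,"dz":5,"twist":0},{"hand":0.14,"dx":0,"dy":1,"dz":5,"twist":0},{"hand":0.14,"dx":0,"dy":0,"dz":5,"twist":0},{"hand":0.14,"dx":0,"dy":0,"dz":5,"twist":0},{"hand":0.14,"dx":0,"dy":0,"dz":5,"twist":0},{"hand":0.14,"dx":0,"dy":0,"dz":5,"twist":0},{"hand":0.14,"dx":0,"dy":0,"dz":0,"twist":0},{"hand":0.14,"dx":0,"dy":0,"dz":0,"twist":0}]'
python3 - <<'E'
from h import *
f=ctrl.grab_frame('wrist'); cv2.imwrite('pics/w16.png',f['image'][:,:,::-1])
f=ctrl.grab_frame('top'); crop(f,(330,190),120,90,6,'pics/t16.png')
f=ctrl.grab_frame('side'); crop(f,(310,180),120,90,6,'pics/s16.png')
E
```

```text
time_s: 17.98
ee_pos: [0.5427, -0.3021, 0.001]
tool_rot: [0.708, -0.706, 0.017, -0.016]
force: [-0.0, 0.5, -0.3]
finger_gap: 0.012
pics/t16.png origin 270 145 scale 6
pics/s16.png origin 250 135 scale 6
```

View pics/w16.png

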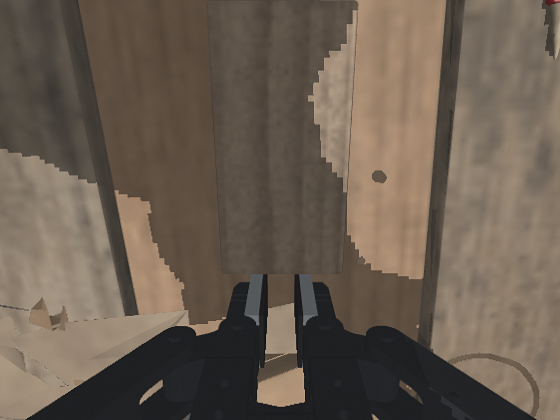

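View pics/t16.png

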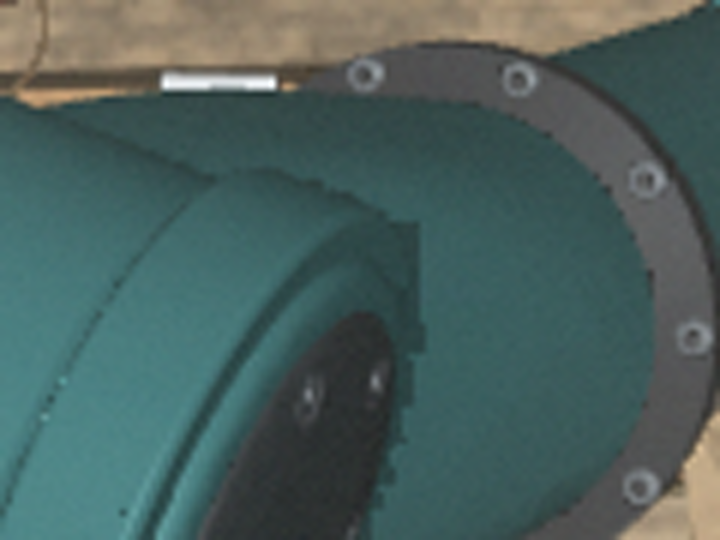

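View pics/s16.png

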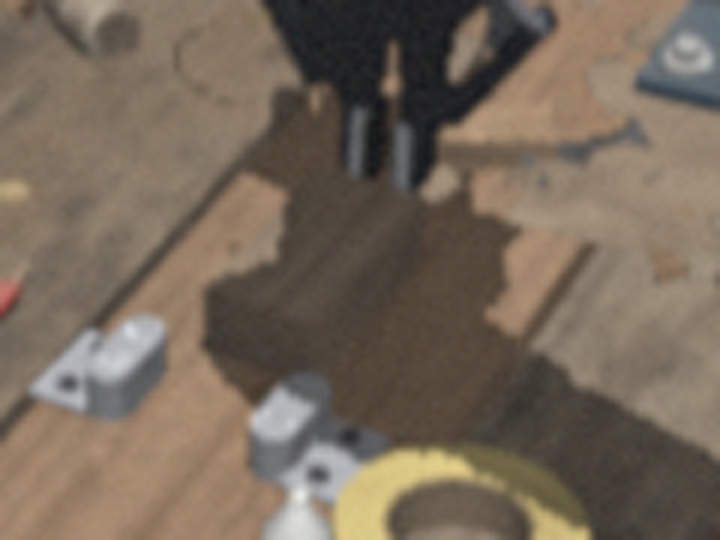

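```bash
python3 -m crank '[{"hand":0.14,"dx":0,"dy":0,"dz":4,"twist":0},{"hand":0.14,"dx":0,"dy":0,"dz":4,"twist":0},{"hand":0.14,"dx":0,"dy":0,"dz":4,"twist":0},{"hand":0.14,"dx":0,"dy":0,"dz":4,"twist":0},{"hand":0.14,"dx":0,"dy":0,"dz":4,"twist":0},{"hand":0.14,"dx":0,"dy":0,"dz":4,"twist":0}]'; python3 -m crank '[{"hand":0.14,"dx":0,"dy":0,"dz":4,"twist":0},{"hand":0.14,"dx":0,"dy":0,"dz":4,"twist":0},{"hand":0.14,"dx":0,"dy":0,"dz":4,"twist":0},{"hand":0.14,"dx":0,"dy":0,"dz":0,"twist":0}]'
python3 - <<'E'
from h import *
f=ctrl.grab_frame('wrist'); cv2.imwrite('pics/w17.png',f['image'][:,:,::-1])
f=ctrl.grab_frame('side'); crop(f,(310,180),120,90,6,'pics/s17.png')
E
```

```text
time_s: 18.63
ee_pos: [0.544, -0.2792, 0.0013]
tool_rot: [-0.707, 0.707, -0.017, 0.017]
force: [-0.2, -0.8, -0.1]
finger_gap: 0.012
time_s: 18.97
ee_pos: [0.5446, -0.2661, 0.0011]
tool_rot: [0.707, -0.706, 0.017, -0.016]
force: [-0.1, -0.7, 1.0]
finger_gap: 0.0121
pics/s17.png origin 250 135 scale 6
```

View pics/w17.png

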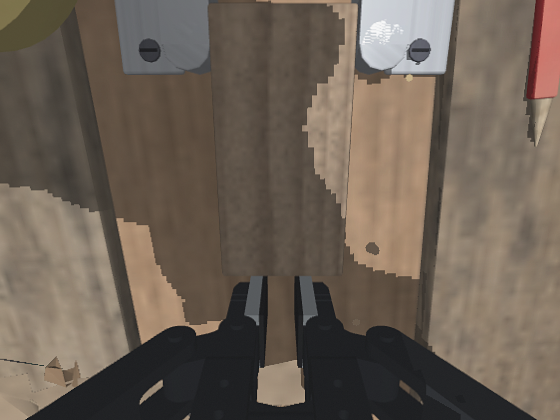

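View pics/s17.png

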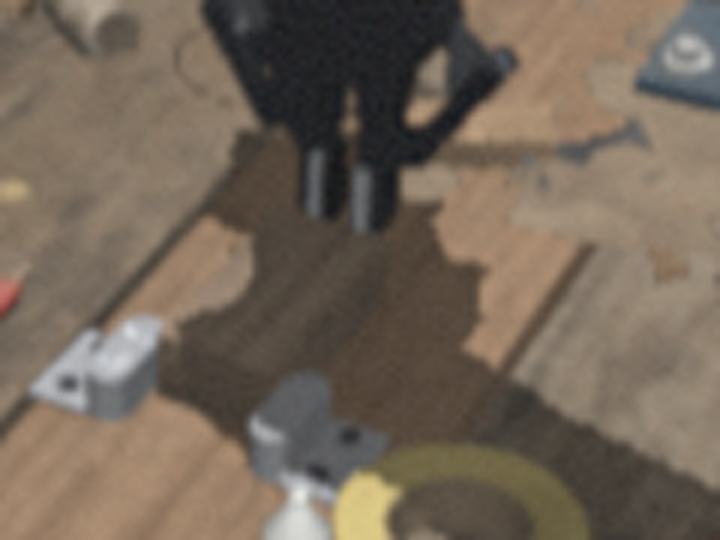

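```bash
python3 -m crank '[{"hand":0.14,"dx":0,"dy":0,"dz":4,"twist":0},{"hand":0.14,"dx":0,"dy":0,"dz":4,"twist":0},{"hand":0.14,"dx":0,"dy":0,"dz":4,"twist":0},{"hand":0.14,"dx":0,"dy":0,"dz":4,"twist":0},{"hand":0.14,"dx":0,"dy":0,"dz":4,"twist":0},{"hand":0.14,"dx":0,"dy":0,"dz":4,"twist":0},{"hand":0.14,"dx":0,"dy":0,"dz":4,"twist":0},{"hand":0.14,"dx":0,"dy":0,"dz":4,"twist":0}]'; python3 -m crank '[{"hand":0.14,"dx":0,"dy":0,"dz":5,"twist":0},{"hand":0.14,"dx":0,"dy":0,"dz":5,"twist":0},{"hand":0.14,"dx":0,"dy":0,"dz":5,"twist":0},{"hand":0.14,"dx":0,"dy":0,"dz":5,"twist":0},{"hand":0.14,"dx":0,"dy":0,"dz":5,"twist":0},{"hand":0.14,"dx":0,"dy":0,"dz":5,"twist":0},{"hand":0.14,"dx":0,"dy":0,"dz":0,"twist":0},{"hand":0.14,"dx":0,"dy":0,"dz":0,"twist":0}]'
python3 - <<'E'
from h import *
s=ctrl.get_state();Rm=rot(s['tool_rot']);print('yaw x',np.degrees(np.arctan2(Rm[1,0],Rm[0,0])))
f=ctrl.grab_frame('wrist'); cv2.imwrite('pics/w18.png',f['image'][:,:,::-1])
f=ctrl.grab_frame('side'); crop(f,(300,190),120,90,6,'pics/s18.png')
E
```

```text
time_s: 19.73
ee_pos: [0.5461, -0.2353, 0.0013]
tool_rot: [-0.707, 0.707, -0.017, 0.017]
force: [1.0, -0.6, -0.0]
finger_gap: 0.012
time_s: 20.4
ee_pos: [0.5474, -0.2046, 0.0011]
tool_rot: [0.707, -0.706, 0.017, -0.016]
force: [-0.5, 0.1, 0.7]
finger_gap: 0.0121
yaw x -2.690903738557973
pics/s18.png origin 240 145 scale 6
```

View pics/w18.png

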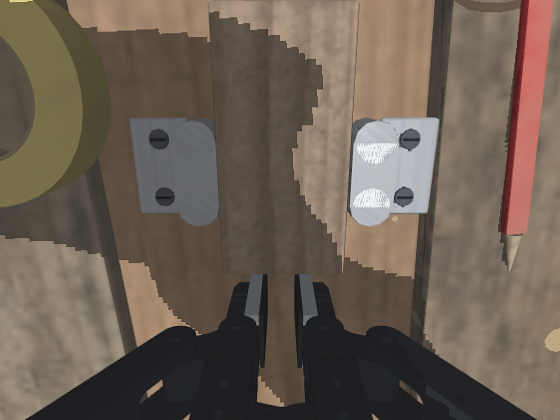

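View pics/s18.png

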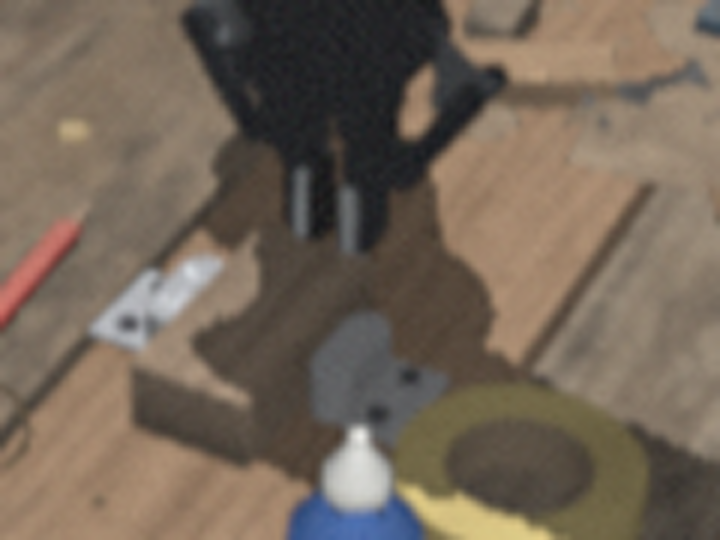

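```bash
python3 -m crank '[{"hand":0.14,"dx":0,"dy":0,"dz":5,"twist":0},{"hand":0.14,"dx":0,"dy":0,"dz":5,"twist":0},{"hand":0.14,"dx":0,"dy":0,"dz":5,"twist":0},{"hand":0.14,"dx":0,"dy":0,"dz":5,"twist":0},{"hand":0.14,"dx":0,"dy":0,"dz":5,"twist":0},{"hand":0.14,"dx":0,"dy":0,"dz":5,"twist":0},{"hand":0.14,"dx":0,"dy":0,"dz":5,"twist":0},{"hand":0.14,"dx":0,"dy":0,"dz":5,"twist":0}]'; python3 -m crank '[{"hand":0.14,"dx":0,"dy":0,"dz":5,"twist":0},{"hand":0.14,"dx":0,"dy":0,"dz":5,"twist":0},{"hand":0.14,"dx":0,"dy":0,"dz":5,"twist":0},{"hand":0.14,"dx":0,"dy":0,"dz":5,"twist":0},{"hand":0.14,"dx":0,"dy":0,"dz":5,"twist":0},{"hand":0.14,"dx":0,"dy":0,"dz":5,"twist":0},{"hand":0.14,"dx":0,"dy":0,"dz":5,"twist":0},{"hand":0.14,"dx":0,"dy":0,"dz":5,"twist":0},{"hand":0.14,"dx":0,"dy":0,"dz":5,"twist":0},{"hand":0.14,"dx":0,"dy":0,"dz":4,"twist":0},{"hand":0.14,"dx":0,"dy":0,"dz":0,"twist":0},{"hand":0.14,"dx":0,"dy":0,"dz":0,"twist":0}]'
python3 - <<'E'
from h import *
f=ctrl.grab_frame('wrist'); cv2.imwrite('pics/w19.png',f['image'][:,:,::-1])
f=ctrl.grab_frame('side'); crop(f,(290,210),120,90,6,'pics/s19.png')
E
```

```text
time_s: 21.17
ee_pos: [0.5495, -0.1653, 0.0013]
tool_rot: [-0.707, 0.707, -0.017, 0.017]
force: [0.2, -1.5, 0.8]
finger_gap: 0.0116
time_s: 22.17
ee_pos: [0.5514, -0.1155, 0.0009]
tool_rot: [0.707, -0.706, 0.017, -0.016]
force: [0.5, 0.4, 0.3]
finger_gap: 0.0122
pics/s19.png origin 230 165 scale 6
```

View pics/w19.png

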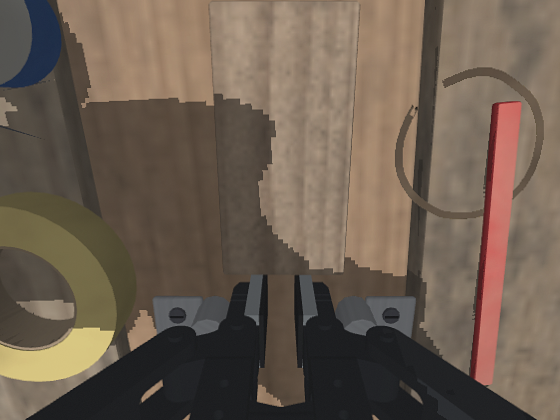

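View pics/s19.png

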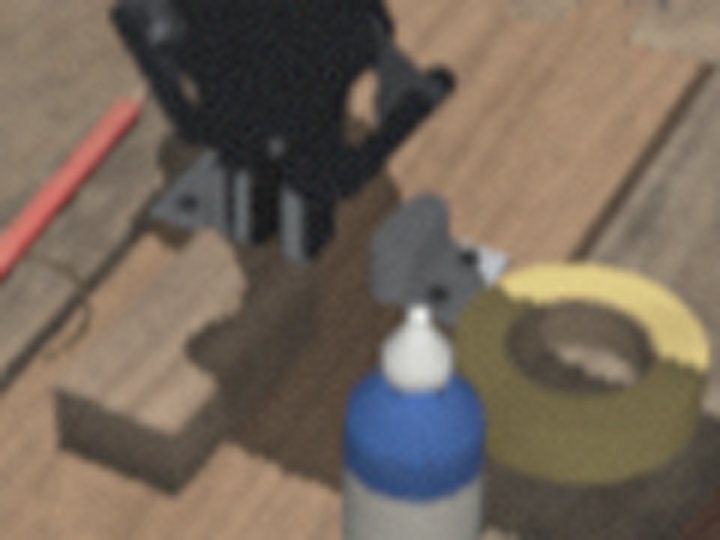

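```bash
python3 -m crank '[{"hand":0.14,"dx":0,"dy":0,"dz":-6,"twist":0},{"hand":0.14,"dx":0,"dy":-5,"dz":-4,"twist":0},{"hand":0.14,"dx":0,"dy":-15,"dz":0,"twist":0},{"hand":0.14,"dx":0,"dy":-25,"dz":0,"twist":0},{"hand":0.14,"dx":0,"dy":-30,"dz":0,"twist":0},{"hand":0.14,"dx":0,"dy":-30,"dz":0,"twist":0},{"hand":0.14,"dx":0,"dy":-30,"dz":0,"twist":0},{"hand":0.14,"dx":0,"dy":-30,"dz":0,"twist":0},{"hand":0.14,"dx":0,"dy":-25,"dz":0,"twist":0},{"hand":0.14,"dx":0,"dy":-10,"dz":-25,"twist":0},{"hand":0.14,"dx":0,"dy":0,"dz":-35,"twist":0},{"hand":0.14,"dx":0,"dy":0,"dz":-35,"twist":0},{"hand":0.14,"dx":0,"dy":0,"dz":-35,"twist":0},{"hand":0.14,"dx":0,"dy":0,"dz":-35,"twist":0},{"hand":0.14,"dx":0,"dy":0,"dz":-35,"twist":0},{"hand":0.14,"dx":0,"dy":0,"dz":-20,"twist":0},{"hand":0.14,"dx":0,"dy":0,"dz":0,"twist":0},{"hand":0.14,"dx":0,"dy":0,"dz":0,"twist":0}]'
python3 - <<'E'
from h import *
f=ctrl.grab_frame('top'); crop(f,(280,190),200,140,4,'pics/t20.png')
for t,z in(('pencil',.008),('tape_roll',.024),('oil_bottle',.1),('blank',.032)):
    r=ctrl.look_for('top',t); print(t,[(x['extent'],x['p']) for x in r[:1]])
f=ctrl.grab_frame('side'); crop(f,(290,200),160,120,5,'pics/s20.png')
for t in('blank','tape_roll','oil_bottle','gauge'):
    r=ctrl.look_for('side',t); print(t,[(x['extent'],x['p']) for x in r[:1]])
E
```

```text
time_s: 23.77
ee_pos: [0.5392, -0.3489, 0.2016]
tool_rot: [-0.707, 0.707, -0.019, 0.018]
force: [-0.1, 0.1, 0.4]
finger_gap: 0.0119
pics/t20.png origin 180 120 scale 4
pencil [([290.2, 143.3, 68.9, 13.3], 0.65)]
tape_roll [([285.5, 231.2, 26.6, 27.3], 0.8)]
oil_bottle [([236.8, 237.3, 23.9, 18.2], 0.58)]
blank [([260.9, 184.4, 45.5, 23.1], 0.67)]
pics/s20.png origin 210 140 scale 5
blank [([259.6, 225.7, 47.6, 51.4], 0.98)]
tape_roll [([327.2, 227.8, 40.8, 38.7], 0.95)]
oil_bottle [([299.3, 244.6, 23.8, 53.9], 0.56)]
gauge [([286.8, 203.2, 54.6, 29.6], 0.83)]
```

View pics/t20.png

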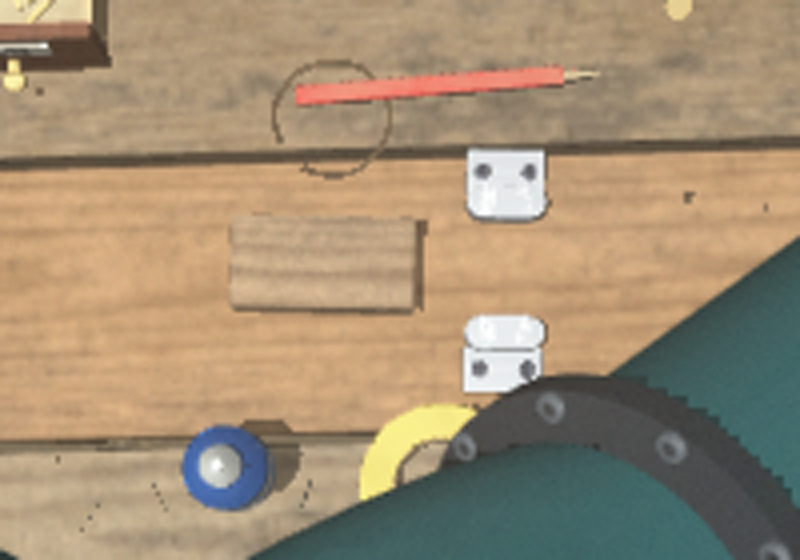

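View pics/s20.png

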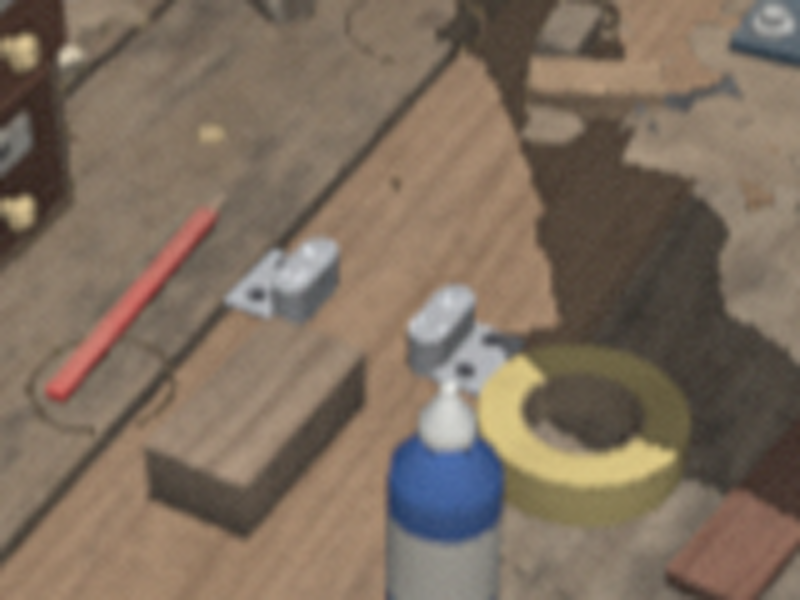

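The top view shows the block lying flat at crop (325,263), with its right end about 26 mm clear of the gauge's left end. The pencil, tape and bottle are at the same pixels as at the start, and the arm is clear.

```bash
python3 -c "
from workcell import ctrl
print(ctrl.sign_off())"
```

```text
the job is handed in; nothing more can be done
None
```

The handle block went endwise through the gauge from the right, and I handed the job in at about 24 s. I used only pushes with the fingertips: one from each side to straighten it and bring it onto the passage line, then one long push on its right-hand end. The block was never gripped or lifted. The gauge did not bind on it: every wrist force reading, taken at the end of each move, stayed below about 2 N.

**Final checks:**
- **Block:** it lies flat and in line with the passage. Its right end is about 26 mm beyond the gauge's left side.
- **Pencil and bottle:** the top view shows both where they started, to within about a pixel.
- **Tape roll:** the arm partly hid it in the last top view, so that box was off. Its visible edge and the side view matched the start.
- **Arm:** the gripper was clear of everything when I signed off.

**What disagreed:**
- **First push missed:** the fingers passed over the block without moving it. The cameras showed the fingertips about 19 mm higher than the reported tool position, so I lowered the tool and repeated the push.
- **Wrist camera scale:** in the close wrist view the block looked about 3% larger than its stated size.

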